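# Make up a slide kit and a sample kit

### The job

Make up the two kits from the stock on the worktop. Into the tray with two pockets put the slide box, flat in the large pocket, and the small dropper bottle, standing in the small one; into the tray with three pockets put the long tube, lying in the long pocket, the larger white bottle, standing in the larger square pocket, and the little vial, standing in the smallest pocket. Everything must sit down on its pocket's floor, bottles and vial always kept upright, and the beaker and the timer stay where they are.

Things in the scene. Friction and masses are not known exactly. Their poses are not given: they have to be found in the camera images.
- two_tray: Grey kit tray with TWO rectangular pockets, 106 (x) x 198 (y) mm. Fixed; origin at the centre of its underside, z up. 12 mm thick; dark pocket floors 4 mm above the origin. Large pocket, for the slide box: 82 (x) x 104 (y) mm, centre at x 0, y -35 mm. Small square pocket, for the dropper bottle: 58 x 58 mm, centre at x 0, y +58 mm.
- three_tray: Grey kit tray with THREE rectangular pockets, 154 (x) x 180 (y) mm. Fixed; origin at the centre of its underside, z up. 12 mm thick; dark pocket floors 4 mm above the origin. Long narrow pocket, for the tube: 44 (x) x 142 (y) mm, centre at x +43, y 0 mm. Larger square pocket, for the bottle: 74 x 74 mm, centre at x -28, y -41 mm. Smallest square pocket, for the vial: 46 x 46 mm, centre at x -28, y +55 mm.
- slides_mid (a point): Centre of the slide box, a flat closed white carton with a green band, 58 (x) x 80 (y) x 24 (z) mm, lying flat. Loose, about 0.12 kg; x is its short side, y its long side, z up.
- dropper_mid (a point): Centre (36 mm up) of the small brown dropper bottle with a slim black cap, standing, the smaller of the two bottles to be packed: 72 mm tall, body 33 mm across up to 40 mm, narrowing to the cap, 20 mm across, which takes the top 20 mm. Loose, about 0.05 kg; z up.
- tube_mid (a point): Centre of the long capped sample tube (white with a cap at one end) lying on its side: 118 mm long along y, 19 mm high, 16 mm wide where it is gripped across x. It does not roll. Loose, about 0.025 kg; z up.
- bottle_mid (a point): Centre (47.5 mm up) of the larger white reagent bottle with a blue screw cap, standing: 95 mm tall, body 48 mm across up to about 60 mm, narrowing to the cap, 30 mm across, which takes the top 18 mm. Loose, about 0.12 kg; z up.
- vial_mid (a point): Centre (17.5 mm up) of the small capped sample vial with a pale yellow cap, standing: 35 mm tall, body 16 mm across, its wide cap 22 mm across over the top 11 mm. Loose, about 0.025 kg; z up.
- beaker_mid (a point): Centre (35 mm up) of an empty clear beaker, 58 mm across and 70 mm tall, that stands at one front corner of the work. Loose; not part of the job, leave it alone.
- clock_mid (a point): Centre (9 mm up) of a flat white bench timer, 64 x 68 x 18 mm, at the other front corner of the work. Loose; not part of the job, leave it alone.
Mind the look-alikes: they are no part of the job. What is shaped like the part that bears bottle_mid but pink is not meant. What is shaped like the part that bears dropper_mid but orange is not meant.

How it is judged:
By the outcome, as a careful person would: the job done as asked, in the order asked, and still so for the second after the job is handed in, with the robot touching nothing.
It also fails if it takes over 131 s, if anything falls off the work surface, if the arm or the gripper's body presses on something with over 40 N, if the wrist force passes 120 N, or if a joint passes its speed limit or range.

### The arm

A 6-joint arm with a two-finger parallel gripper is mounted at the origin on a cart in front of the work surface, level with it; the furniture and walls round the work are solid. World frame = base frame: x ahead of the robot, y to its left, z up, the work surface at z = 0. Lengths are in m, angles in rad, forces in N, time in s.
With the tool pointing down it reaches from about 0.425 to 0.95 m from the base axis. Payload 3.5 kg.
Tool frame: the origin (TCP) lies midway between the tips of the shut fingers; the grasp point (between the pads) lies 19 mm behind it; z points along the fingers, y is the direction in which the jaws open and shut (so a half turn about z gives the same grasp; the last joint's range is limited). The gripper opens to 85 mm and grips with 20 to 120 N. Pads are 22 mm wide; open, the fingers measure 114 mm over their backs; the gripper's body (76 mm by 85 mm) begins 54 mm behind the grasp point. The pads swing forward as they close: fully open they stand 13 mm farther back than shut.
Start: joints at [-1.349, 0.286, 1.577, -0, 1.279, -0.15], TCP at [0.245, -0.629, 0.231] pointing down, gripper open.
Joint ranges: [-2.77, 2.77], [-0.9, 2.22], [0.21, 2.48], [-1.53, 4.67], [0.24, 2.81], [-2.84, 2.84]. Speed limits (rad/s): [2.79, 2.79, 3.14, 3.14, 3.14, 3.14].

### API

Orientations are given as a unit quaternion [x, y, z, w].
In Python, from plant import * gives the robot as it stands.
- The arm moves only by the shell command python3 -m jog 'ROWS' [FORCE]. ROWS is a JSON object of lists of equal length, an entry for each row: "travel": the shift along the world's x, y, z in mm, a list of three; "dr": the turn, a rotation vector about the world's x, y, z in degrees, a list of three; "jaw": the closure in counts, from 0 (fully open) to 255 (shut). In form: {"travel": [[x, y, z], ...], "dr": [[wx, wy, wz], ...], "jaw": [jaw, ...]}. A call has 1 to 5 rows; each row shifts and turns the commanded pose from where the row before left it; what a row does not reach is not made up. A row lasts 1/12 s, in which the tool goes at most 41.7 mm and 7.16 degrees, less where a joint would pass 70% of its speed; a pose out of reach is approached as far as the arm can. A call is refused whole if a number of a shift passes 41.7 or a number of a turn 7.16, either way. A call with a gripper value outside its range is refused whole. The fingers move at their own pace and stop on an object; FORCE is the grip in N (left out, the last holds). Time passes only in rows, so rows that do not move let the fingers close. It gives the time, the measured TCP pose, the force and the opening at its end, in the units of the state.
- get_state(): the state, without advancing time (a new reading comes with each control period).
- read_camera(name): name is "side" or "top" or "wrist"; returns the picture (400x640x3 uint8, red, green, blue); there is no depth.
- camera_info(name): a dict with "K" (3x3 intrinsics, pixels), "R" (3x3) and "t" (3): a world point X has camera coordinates R X + t; the wrist camera has in their place "mount" (4x4, takes a point from camera to tool coordinates, whose origin is the TCP and whose axes are the flange's). Camera axes: x right, y down, z forward; pixel columns grow to the right and rows downward; lengths in m; the calibration is good to about 2 mm. The wrist camera is an equidistant fisheye: a pixel r from the principal point sees the ray r / f radians off the axis. A picture is of the moment at which its call begins: read the wrist's pose just before it. camera_info takes no time and is no camera call.
- sign_off(): hands the job in, once; it reports no verdict.
The state is a dict: "time": time; "qpos": joint angles; "dq": joint speeds; "joint_efforts": joint torques, N m; "eef_pos": TCP position; "tcp_rot": TCP orientation; "contact_force": force on the tool from outside, world axes, zero at the start; "wrist_torque": the same for the moment, N m; "opening": opening from 0.0 (shut) to 1.0 (fully open).
Only numpy, scipy, OpenCV 4.12 (cv2) and the standard library are available. Lean on these libraries where they do the work, as an engineer would, in place of code of your own. Each camera call takes 0.05 s, during which the arm holds its last target. There are 200 camera calls.

## Working session

There is one attempt and no reset: what is moved stays moved. The work goes in short steps, Python scripts to look and compute and a shell command to move; the robot and the scene stay as the last step left them, time stands still between calls to the robot, and variables do not carry over. Pictures are saved under pics/ and viewed, about 12 in all and at most 16, crops included, and the job is handed in when it is done.

```bash
ls; mkdir -p pics
python3 - <<'E'
from plant import *
import cv2,json
s=get_state();print(s)
for n in("top","side"):
    im=read_camera(n);cv2.imwrite(f"pics/{n}0.png",im[:,:,::-1])
    print(n,camera_info(n))
print(camera_info("wrist"))
E
```

```text
pics
{'time': 0.0, 'qpos': array([-1.34900560e+00,  2.87209798e-01,  1.57816235e+00, -3.78578328e-06,
        1.27858815e+00, -1.50005104e-01]), 'dq': array([ 0.00105635,  0.00065846, -0.00156507,  0.00022453,  0.00161553,
       -0.00156716]), 'joint_efforts': array([-4.18872705e-04, -4.05984342e+01, -2.92622459e+01, -1.44367082e-04,
        5.93338205e-03,  9.84098136e-07]), 'eef_pos': array([ 0.24509946, -0.62823285,  0.22992568]), 'tcp_rot': array([ 9.82769896e-01,  1.84829460e-01, -4.42924570e-05, -1.18299571e-03]), 'contact_force': array([-0.59976654, -0.48794387, -1.42185033]), 'wrist_torque': array([-0.02924664,  0.0372685 ,  0.03820551]), 'opening': 0.9998903419429118}
top {'K': array([[427.54590945,   0.        , 323.08532369],
       [  0.        , 427.54590945, 200.39093016],
       [  0.        ,   0.        ,   1.        ]]), 'R': array([[-0.00273806, -0.99971251, -0.02382008],
       [-0.99587034,  0.00488757, -0.0906553 ],
       [ 0.09074566,  0.02347349, -0.99559742]]), 't': array([0.01100094, 0.49035057, 1.18998354])}
side {'K': array([[394.96818874,   0.        , 322.22136588],
       [  0.        , 394.96818874, 194.01738892],
       [  0.        ,   0.        ,   1.        ]]), 'R': array([[-0.97168416, -0.23628149, -0.00097461],
       [-0.11797859,  0.48874075, -0.86441514],
       [ 0.20472163, -0.83982352, -0.5027778 ]]), 't': array([0.47496534, 0.11493746, 1.04126011])}
{'K': array([[309.70691629,   0.        , 319.89419345],
       [  0.        , 309.70691629, 199.88032298],
       [  0.        ,   0.        ,   1.        ]]), 'mount': array([[-3.21454425e-04, -9.49377479e-01, -3.14137389e-01,
         8.06721100e-02],
       [ 9.99999890e-01, -1.98178612e-04, -4.24362343e-04,
        -1.28566545e-03],
       [ 3.40624740e-04, -3.14137491e-01,  9.49377438e-01,
        -1.42775386e-01],
       [ 0.00000000e+00,  0.00000000e+00,  0.00000000e+00,
         1.00000000e+00]])}
```

View pics/top0.png

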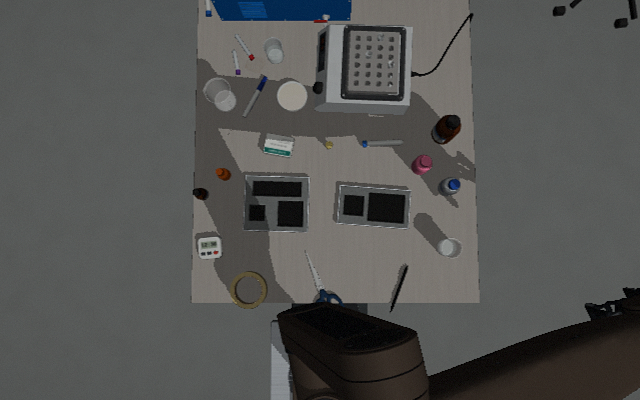

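View pics/side0.png

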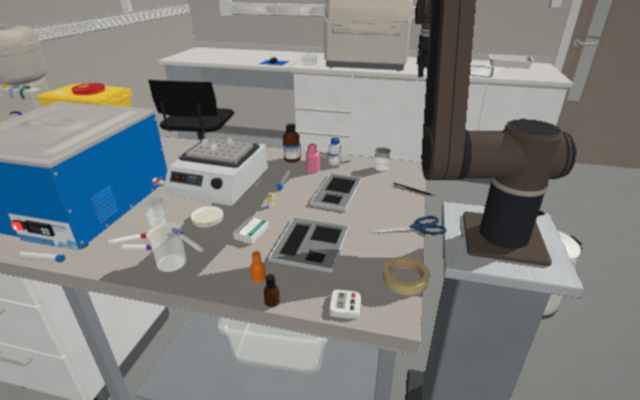

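Top view, candidates:
- **White bottles:** blue-capped at (451,186) fits. Pink at (423,163) is the look-alike, and the big brown one at (447,128) is not meant.
- **Droppers:** brown at (200,193) fits. Orange at (222,173) is the look-alike.
- **Other stock:** box (278,146), vial (328,145), tube (382,143).
- **Trays:** three_tray (277,203), two_tray (373,205).

One enlarged crop will confirm these, and I'll measure from it.

```bash
cat > h.py <<'E'
import numpy as np,cv2
from plant import *
from scipy.spatial.transform import Rotation as Ro
def cast(n,uv,z):
    c=camera_info(n);K,R,t=map(np.array,(c["K"],c["R"],c["t"]))
    uv=np.atleast_2d(uv).astype(float)
    d=np.c_[(uv-K[:2,2])/K[0,0],np.ones(len(uv))]@R
    o=-R.T@t
    return o+d*((z-o[2])/d[:,2])[:,None]
def castw(uv,z,s):
    c=camera_info("wrist");K,M=np.array(c["K"]),np.array(c["mount"])
    p=(np.atleast_2d(uv).astype(float)-K[:2,2])/K[0,0];th=np.linalg.norm(p,axis=1,keepdims=True)
    d=np.c_[p*np.sinc(th/np.pi)/1,np.cos(th)]
    R=Ro.from_quat(s["tcp_rot"]).as_matrix()
    d=d@M[:3,:3].T@R.T; o=s["eef_pos"]+R@M[:3,3]
    return o+d*((z-o[2])/d[:,2])[:,None]
def projw(X,s):
    c=camera_info("wrist");K,M=np.array(c["K"]),np.array(c["mount"])
    R=Ro.from_quat(s["tcp_rot"]).as_matrix()
    p=(((np.atleast_2d(X)-s["eef_pos"])@R)-M[:3,3])@M[:3,:3]
    r=np.linalg.norm(p[:,:2],axis=1);th=np.arctan2(r,p[:,2])
    return K[:2,2]+K[0,0]*p[:,:2]*(th/r)[:,None]
def state(s): 
    R=Ro.from_quat(s["tcp_rot"]).as_matrix()
    return dict(t=round(s["time"],2),p=(s["eef_pos"]*1000).round(1),jawyaw=round(np.degrees(np.arctan2(R[1,1],R[0,1])),1),q=s["qpos"].round(2),f=s["contact_force"].round(1),op=round(s["opening"],3),tilt=(R[:,2]).round(3))
def blobs(mask,amin=8):
    n,l,st,c=cv2.connectedComponentsWithStats(mask.astype(np.uint8))
    out=[]
    for i in range(1,n):
        if st[i,4]>=amin:
            ys,xs=np.where(l==i);out.append((st[i,4],c[i].round(1),cv2.minAreaRect(np.c_[xs,ys].astype(np.float32))))
    return sorted(out,key=lambda b:-b[0])
E
python3 - <<'E'
from h import *
im=cv2.imread("pics/top0.png")
cv2.imwrite("pics/crop1.png",cv2.resize(im[115:265,185:475],None,fx=2.75,fy=2.75,interpolation=cv2.INTER_CUBIC))
h=cv2.cvtColor(im,cv2.COLOR_BGR2HSV);H,S,V=[h[:,:,i].astype(int) for i in range(3)]
roi=np.zeros(H.shape,bool);roi[115:262,190:476]=1
def show(nm,m,z,amin=8):
    for a,c,r in blobs(m&roi,amin)[:6]:
        print(nm,a,c,np.round(r[1],1),round(r[2],1),(cast("top",c,z)[0]*1000).round(1), 'z',z)
show("dark",(V<35),.004,150)
show("blue",(H>100)&(H<125)&(S>110)&(V>60),.08)
show("green",(H>70)&(H<95)&(S>80),.024)
show("yellow",(H>20)&(H<35)&(S>90),.03)
show("orange",(H<15)&(S>160)&(V>90),.05)
show("white",(V>165)&(S<60),.02,12)
E
```

```text
dark 1015 [385.9 207.5] [36.1 28.3] 4.1 [ 470.7 -170.4    4. ] z 0.004
dark 711 [276.5 188.5] [48.8 14.6] 1.8 [527.3 144.3   4. ] z 0.004
dark 635 [290.2 213.4] [25. 25.] 90.0 [455.  104.3   4. ] z 0.004
dark 445 [446.7 126.7] [21.5 27.5] 50.2 [ 705.2 -350.2    4. ] z 0.004
dark 383 [353.3 204.9] [19.4 19.7] 5.7 [478.6 -77.2   4. ] z 0.004
dark 256 [256.5 212.5] [15. 15.] 90.0 [458.  201.6   4. ] z 0.004
blue 85 [454.4 183.9] [10.  9.] 90.0 [ 528.  -345.7   80. ] z 0.08
blue 25 [364.4 143.5] [5. 4.] 90.0 [ 640.4 -105.4   80. ] z 0.08
green 117 [276.9 151.2] [25.3  4.7] 10.3 [632.6 141.3  24. ] z 0.024
yellow 38 [328.5 144.6] [7. 5.] 90.0 [649.3  -6.9  30. ] z 0.03
orange 37 [218.6 171.2] [6. 6.] 0.0 [571.5 301.4  50. ] z 0.05
orange 8 [215.1 252.1] [2. 2.] 90.0 [346.2 306.7  50. ] z 0.05
white 128 [277.3 144.5] [26.3  8.4] 9.5 [653.1 140.8  20. ] z 0.02
```

View pics/crop1.png

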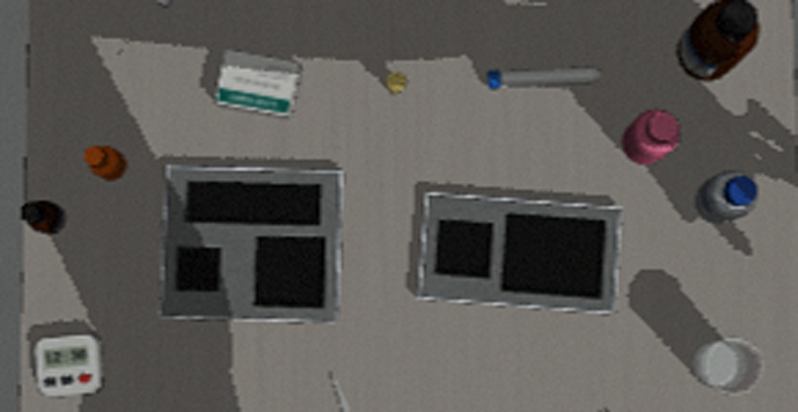

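The crop confirms it: blue-capped white bottle at crop (738,190), brown dropper at (43,215), and the pink and orange look-alikes are separate. Pocket distances fit the given sizes (93.5 vs 93 mm, 97.3 vs 96 mm). The two_tray yaw is about -4.8° and the three_tray yaw about -1.8°. Next I move over the slide box.

```bash
R='.'; 
python3 -m jog '{"travel":[[19,36,0],[19,36,0],[19,36,0],[19,36,0],[19,36,0]],"dr":[[0,0,3],[0,0,3],[0,0,3],[0,0,3],[0,0,3]],"jaw":[0,0,0,0,0]}' 40 >/dev/null
python3 -m jog '{"travel":[[19,36,0],[19,36,0],[19,36,0],[19,36,0],[19,36,0]],"dr":[[0,0,3],[0,0,3],[0,0,3],[0,0,3],[0,0,3]],"jaw":[0,0,0,0,0]}'
python3 -m jog '{"travel":[[19,36,0],[19,36,0],[19,36,0],[19,36,0],[19,36,0]],"dr":[[0,0,3],[0,0,3],[0,0,3],[0,0,3],[0,0,3]],"jaw":[0,0,0,0,0]}' >/dev/null
python3 -m jog '{"travel":[[19,36,0],[19,36,0],[19,36,0],[19,36,0],[19,36,0]],"dr":[[0,0,3],[0,0,3],[0,0,3],[0,0,3],[0,0,3]],"jaw":[0,0,0,0,0]}' >/dev/null
python3 -m jog '{"travel":[[20,36,-20],[0,0,-20],[0,0,-20],[0,0,0]],"dr":[[0,0,0],[0,0,0],[0,0,0],[0,0,0]],"jaw":[0,0,0,0]}'
python3 - <<'E'
from h import *
s=get_state();im=read_camera("wrist");np.save("s1.npy",s,allow_pickle=True);cv2.imwrite("pics/w1.png",im[:,:,::-1]);print(state(s))
E
```

```text
time: 0.93
eef_pos: [0.4355, -0.2668, 0.231]
tcp_rot: [0.901, 0.434, -0.0, -0.0]
contact_force: [-0.1, 0.0, -1.4]
opening: 0.995
time: 2.1
eef_pos: [0.6402, 0.1247, 0.1667]
tcp_rot: [0.758, 0.652, -0.004, -0.003]
contact_force: [-0.7, -0.2, -1.5]
opening: 0.996
{'t': 2.1, 'p': array([640.2, 124.7, 166.7]), 'jawyaw': np.float64(-8.6), 'q': array([ 0.04,  0.3 ,  1.68, -0.  ,  1.17,  0.19]), 'f': array([-0.7, -0.2, -1.5]), 'op': 0.996, 'tilt': array([-0.011, -0.001, -1.   ])}
```

View pics/w1.png

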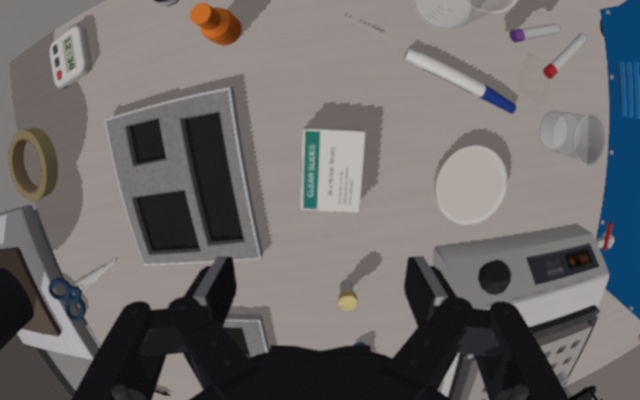

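Wrist view: box top corners about (304,130), (365,130), (360,212), (302,210); vial cap (347,302); three_tray pockets on the left. I'll measure these.

Run:
```python
from h import *
s=np.load("s1.npy",allow_pickle=True).item()
im=cv2.imread("pics/w1.png");h=cv2.cvtColor(im,cv2.COLOR_BGR2HSV);H,S,V=[h[:,:,i].astype(int) for i in range(3)]
roi=np.zeros(H.shape,bool);roi[115:225,285:380]=1
m=roi&(((V>140)&(S<28))|((H>70)&(H<95)&(S>80)))
m=cv2.morphologyEx(m.astype(np.uint8),cv2.MORPH_CLOSE,np.ones((9,9)))
a,c,r=blobs(m)[0];print(a,c,r)
B=cv2.boxPoints(r);W=cast_=castw(B,.024,s)*1000;print("boxcorners",W.round(1),"centre",W.mean(0).round(1))
for i in range(2):print("edge",np.linalg.norm(W[i]-W[i+1]).round(1),np.degrees(np.arctan2(*(W[i+1]-W[i])[1::-1])).round(1))
ys,xs=np.where((m>0));
w=(castw(np.c_[xs,ys],.024,s)*1000)[:,:2].astype(np.float32);print("rect",cv2.minAreaRect(w))
roi[:]=0;roi[285:315,330:365]=1
for a,c,r in blobs(roi&(H>18)&(H<35)&(S>90))[:2]:print("vial",a,c,castw(c,.035,s)*1000)
roi[:]=0;roi[105:260,110:258]=1
for a,c,r in blobs(roi&(V<45),200)[:5]:
    print("pocket",a,c,r[1],(castw(c,.004,s)*1000).round(1))
```

```text
8468 [326.1 176.5] ((331.9999694824219, 169.5), (93.99998474121094, 108.99998474121094), 0.0)
boxcorners [[597.5  92.2  24. ]
 [616.7 198.   24. ]
 [702.1 185.7  24. ]
 [691.1  78.3  24. ]] centre [651.9 138.6  24. ]
edge 107.5 79.7
edge 86.3 -8.2
rect ((652.23583984375, 138.3828582763672), (107.44577026367188, 94.70172882080078), 81.52169799804688)
vial 230 [347.4 299.3] [[649.1837764  -1.2515617  35.       ]]
pocket 4322 [212.3 177.4] (128.1144561767578, 35.78420639038086) [[525.4 147.4   4. ]]
pocket 2712 [166.8 221.7] (63.66535949707031, 48.56079864501953) [[453.1 105.4   4. ]]
pocket 1147 [146.4 141.7] (38.83099365234375, 30.005769729614258) [[454.5 201.2   4. ]]
```

Run:
```python
from h import *
s=np.load("s1.npy",allow_pickle=True).item()
W=castw([(304.5,130),(365,130),(360,212),(302,210)],.024,s)[:,:2]*1000
print(W.round(1),W.mean(0).round(1))
r=cv2.minAreaRect(W.astype(np.float32));print(r)
im=cv2.imread("pics/w1.png");h=cv2.cvtColor(im,cv2.COLOR_BGR2HSV);H,S,V=[h[:,:,i].astype(int) for i in range(3)]
for y in (150,170,195):print([(x,V[y,x],S[y,x]) for x in range(354,374,2)])
print(state(get_state()))
```

```text
[[632.2 181.3]
 [687.3 173.4]
 [673.3  94.1]
 [617.  104.5]] [652.5 138.3]
((652.1307373046875, 138.7310333251953), (80.57878875732422, 57.272117614746094), 79.96918487548828)
[(354, np.int64(188), np.int64(11)), (356, np.int64(187), np.int64(10)), (358, np.int64(187), np.int64(10)), (360, np.int64(187), np.int64(10)), (362, np.int64(182), np.int64(11)), (364, np.int64(132), np.int64(14)), (366, np.int64(106), np.int64(24)), (368, np.int64(106), np.int64(24)), (370, np.int64(106), np.int64(24)), (372, np.int64(107), np.int64(24))]
[(354, np.int64(187), np.int64(11)), (356, np.int64(187), np.int64(11)), (358, np.int64(187), np.int64(11)), (360, np.int64(184), np.int64(11)), (362, np.int64(151), np.int64(14)), (364, np.int64(105), np.int64(22)), (366, np.int64(108), np.int64(24)), (368, np.int64(108), np.int64(24)), (370, np.int64(108), np.int64(24)), (372, np.int64(108), np.int64(26))]
[(354, np.int64(186), np.int64(10)), (356, np.int64(187), np.int64(11)), (358, np.int64(186), np.int64(11)), (360, np.int64(151), np.int64(12)), (362, np.int64(109), np.int64(21)), (364, np.int64(127), np.int64(22)), (366, np.int64(141), np.int64(22)), (368, np.int64(149), np.int64(21)), (370, np.int64(150), np.int64(20)), (372, np.int64(150), np.int64(22))]
{'t': 2.15, 'p': array([641.2, 124.2, 169.3]), 'jawyaw': np.float64(-8.7), 'q': array([ 0.04,  0.3 ,  1.68, -0.  ,  1.17,  0.19]), 'f': array([-0.6,  0.8, -0.2]), 'op': 1.003, 'tilt': array([-0.008, -0.   , -1.   ])}
```

Box centre is (652,138.6), size 80.6×57.3, yaw -10°, which matches the given size. Grasping it now.

```bash
python3 -m jog '{"travel":[[11,14.5,0],[0,0,-30],[0,0,-30],[0,0,-30],[0,0,-20]],"dr":[[0,0,-1.3],[0,0,0],[0,0,0],[0,0,0],[0,0,0]],"jaw":[0,0,0,0,0]}' 40
python3 - <<'E'
from h import *
print(state(get_state()))
E
python3 -m jog '{"travel":[[0,0,-20],[0,0,-20],[0,0,-12],[0,0,0]],"dr":[[0,0,0],[0,0,0],[0,0,0],[0,0,0]],"jaw":[0,0,0,0]}'
python3 - <<'E'
from h import *
s=get_state();im=read_camera("wrist");cv2.imwrite("pics/w2.png",im[:,:,::-1]);print(state(s))
E
```

```text
time: 2.57
eef_pos: [0.654, 0.1378, 0.0619]
tcp_rot: [0.766, 0.642, -0.0, -0.0]
contact_force: [-0.5, 0.5, -1.2]
opening: 1.0
{'t': 2.57, 'p': array([654. , 137.8,  61.9]), 'jawyaw': np.float64(-10.1), 'q': array([0.06, 0.45, 1.7 , 0.  , 1.  , 0.23]), 'f': array([-0.5,  0.5, -1.2]), 'op': 1.0, 'tilt': array([-0.001, -0.   , -1.   ])}
time: 2.9
eef_pos: [0.6528, 0.1377, 0.0089]
tcp_rot: [0.766, 0.642, -0.002, -0.001]
contact_force: [-0.1, -0.2, -1.1]
opening: 0.999
{'t': 2.9, 'p': array([652.8, 137.7,   8.9]), 'jawyaw': np.float64(-10.0), 'q': array([ 0.06,  0.52,  1.71, -0.  ,  0.92,  0.23]), 'f': array([-0.1, -0.2, -1.1]), 'op': 0.999, 'tilt': array([-0.005, -0.   , -1.   ])}
```

View pics/w2.png

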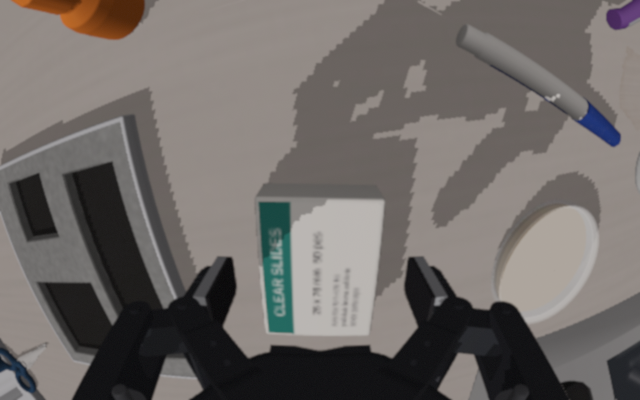

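The fingers straddle the box evenly. Closing, then lifting.

```bash
python3 -m jog '{"travel":[[0,0,-2],[0,0,0],[0,0,0],[0,0,0],[0,0,0]],"dr":[[0,0,0],[0,0,0],[0,0,0],[0,0,0],[0,0,0]],"jaw":[255,255,255,255,255]}' 40
python3 -m jog '{"travel":[[0,0,0],[0,0,0],[0,0,0],[0,0,20],[0,0,40]],"dr":[[0,0,0],[0,0,0],[0,0,0],[0,0,0],[0,0,0]],"jaw":[255,255,255,255,255]}'
python3 -m jog '{"travel":[[0,0,10],[0,0,0],[0,0,0]],"dr":[[0,0,0],[0,0,0],[0,0,0]],"jaw":[255,255,255]}'
python3 - <<'E'
from h import *
print(state(get_state()))
E
```

```text
time: 3.37
eef_pos: [0.656, 0.1385, 0.0114]
tcp_rot: [0.766, 0.643, 0.001, 0.001]
contact_force: [-0.3, -0.9, 5.6]
opening: 0.664
time: 3.78
eef_pos: [0.6492, 0.138, 0.0627]
tcp_rot: [0.766, 0.643, -0.006, -0.004]
contact_force: [-0.2, 0.0, -2.1]
opening: 0.661
time: 4.03
eef_pos: [0.6545, 0.1385, 0.0793]
tcp_rot: [0.766, 0.643, 0.0, 0.0]
contact_force: [-0.9, 0.3, -2.0]
opening: 0.663
{'t': 4.03, 'p': array([654.5, 138.5,  79.3]), 'jawyaw': np.float64(-10.0), 'q': array([0.06, 0.43, 1.69, 0.  , 1.02, 0.23]), 'f': array([-0.9,  0.3, -2. ]), 'op': 0.663, 'tilt': array([ 0.001,  0.   , -1.   ])}
```

```bash
python3 -m jog '{"travel":[[-10,-17,0],[-20,-34,0],[-20,-34,0],[-20,-34,0],[-20,-34,0]],"dr":[[0,0,1],[0,0,1],[0,0,1],[0,0,1],[0,0,1.2]],"jaw":[255,255,255,255,255]}' 40 >/dev/null
python3 -m jog '{"travel":[[-20,-34,0],[-20,-34,0],[-20,-34,0],[-20,-34,0],[-14,-20,0]],"dr":[[0,0,0],[0,0,0],[0,0,0],[0,0,0],[0,0,0]],"jaw":[255,255,255,255,255]}'
python3 -m jog '{"travel":[[0,0,0],[0,0,0],[0,0,0],[0,0,0]],"dr":[[0,0,0],[0,0,0],[0,0,0],[0,0,0]],"jaw":[255,255,255,255]}'
python3 - <<'E'
from h import *
s=get_state();im=read_camera("wrist");np.save("s3.npy",s,allow_pickle=True);cv2.imwrite("pics/w3.png",im[:,:,::-1]);print(state(s))
E
```

```text
time: 4.87
eef_pos: [0.4671, -0.1721, 0.0765]
tcp_rot: [0.737, 0.676, -0.001, -0.002]
contact_force: [1.2, -0.3, -0.8]
opening: 0.668
time: 5.2
eef_pos: [0.4702, -0.1694, 0.078]
tcp_rot: [0.736, 0.677, -0.0, -0.001]
contact_force: [-0.3, -0.2, -0.1]
opening: 0.658
{'t': 5.2, 'p': array([ 470.2, -169.4,   78. ]), 'jawyaw': np.float64(-4.7), 'q': array([-0.55,  0.09,  2.11,  0.  ,  0.94, -0.47]), 'f': array([-0.3, -0.2, -0.1]), 'op': 0.658, 'tilt': array([-0.002,  0.001, -1.   ])}
```

View pics/w3.png

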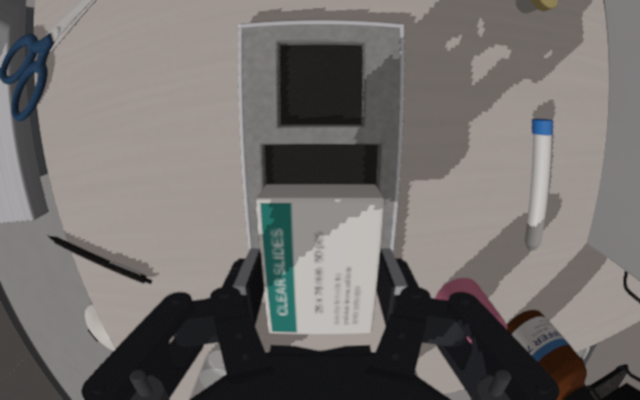

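Box held level. The small pocket corners are about (281,44), (362,45), (362,125), (279,124), and the tube is at (542,122)–(535,247).

Run:
```python
from h import *
s=np.load("s3.npy",allow_pickle=True).item()
W=castw([(281,44),(362,45),(362,125),(279,124)],.012,s)[:,:2]*1000
r=cv2.minAreaRect(W.astype(np.float32));print("small@12",W.round(1),W.mean(0).round(1),r)
print("big far edge@12",(castw([(265,145),(378,145)],.012,s)*1000).round(1))
im=cv2.imread("pics/w3.png");V=im.max(2)
m=np.zeros(V.shape,bool);m[35:135,265:375]=1
for a,c,r in blobs(m&(V<45),500):print("floor",c,(castw(c,.004,s)*1000).round(1))
tz=.078-.007
print("box far edge if box top z=.07+.024",(castw([(262,201),(380,199)],.094,s)*1000).round(1),(castw([(262,201),(380,199)],.09,s)*1000).round(1))
print("tube ends",(castw([(542,121),(535,248)],.012,s)*1000).round(1))
```

```text
small@12 [[ 453.9  -46.3]
 [ 507.2  -51.4]
 [ 503.2 -106. ]
 [ 447.6 -100.7]] [478.  -76.1] ((477.9735107421875, -76.08831024169922), (54.720577239990234, 55.90316390991211), 84.57965850830078)
big far edge@12 [[ 436.4 -114.    12. ]
 [ 513.5 -120.4   12. ]]
floor [320.3  84.8] [[477.5 -76.5   4. ]]
box far edge if box top z=.07+.024 [[ 447.7 -128.1   94. ]
 [ 499.2 -131.4   94. ]] [[ 446.8 -129.4   90. ]
 [ 499.9 -132.8   90. ]]
tube ends [[ 653.7 -104.8   12. ]
 [ 662.8 -218.9   12. ]]
```

Aligned to within about 1 mm. Lowering.

```bash
python3 -m jog '{"travel":[[0,0,-25],[0,0,-25],[0,0,-8],[0,0,0],[0,0,0]],"dr":[[0,0,0],[0,0,0],[0,0,0],[0,0,0],[0,0,0]],"jaw":[255,255,255,255,255]}' 40
python3 -m jog '{"travel":[[0,0,-2],[0,0,-2],[0,0,0]],"dr":[[0,0,0],[0,0,0],[0,0,0]],"jaw":[255,255,255]}'
python3 -m jog '{"travel":[[0,0,-2],[0,0,0],[0,0,0]],"dr":[[0,0,0],[0,0,0],[0,0,0]],"jaw":[255,255,255]}'
python3 -m jog '{"travel":[[0,0,-2],[0,0,0],[0,0,0]],"dr":[[0,0,0],[0,0,0],[0,0,0]],"jaw":[255,255,255]}'
```

```text
time: 5.67
eef_pos: [0.4706, -0.17, 0.021]
tcp_rot: [0.736, 0.677, -0.0, -0.001]
contact_force: [1.0, 0.3, -0.5]
opening: 0.664
time: 5.92
eef_pos: [0.4711, -0.1709, 0.0179]
tcp_rot: [0.736, 0.677, 0.0, 0.001]
contact_force: [0.2, -0.0, -0.2]
opening: 0.667
time: 6.17
eef_pos: [0.4706, -0.1707, 0.0154]
tcp_rot: [0.736, 0.677, 0.0, 0.0]
contact_force: [0.3, 0.2, -0.7]
opening: 0.665
time: 6.42
eef_pos: [0.4708, -0.1708, 0.0153]
tcp_rot: [0.736, 0.677, -0.0, -0.0]
contact_force: [-5.6, 2.9, 11.7]
opening: 0.667
```

Contact at TCP 15.4, which is the grip height of 11.4 plus the 4 mm floor, so the box is on the floor. Releasing and looking.

```bash
python3 -m jog '{"travel":[[0,0,2],[0,0,0],[0,0,0],[0,0,0],[0,0,20]],"dr":[[0,0,0],[0,0,0],[0,0,0],[0,0,0],[0,0,0]],"jaw":[120,60,30,0,0]}' 40
python3 -m jog '{"travel":[[0,0,40],[0,0,40],[0,0,30],[0,0,0]],"dr":[[0,0,0],[0,0,0],[0,0,0],[0,0,0]],"jaw":[0,0,0,0]}'
python3 - <<'E'
from h import *
s=get_state();im=read_camera("wrist");np.save("s4.npy",s,allow_pickle=True);cv2.imwrite("pics/w4.png",im[:,:,::-1]);print(state(s))
E
```

```text
time: 6.83
eef_pos: [0.4675, -0.169, 0.0317]
tcp_rot: [0.736, 0.677, -0.001, -0.004]
contact_force: [1.3, 0.7, 0.2]
opening: 0.998
time: 7.17
eef_pos: [0.4746, -0.173, 0.1527]
tcp_rot: [0.736, 0.677, 0.002, 0.007]
contact_force: [1.4, -0.1, 0.4]
opening: 1.002
{'t': 7.17, 'p': array([ 474.6, -173. ,  152.7]), 'jawyaw': np.float64(-4.8), 'q': array([-0.55, -0.02,  2.07,  0.  ,  1.08, -0.47]), 'f': array([ 1.4, -0.1,  0.4]), 'op': 1.002, 'tilt': array([ 0.012, -0.007, -1.   ])}
```

View pics/w4.png

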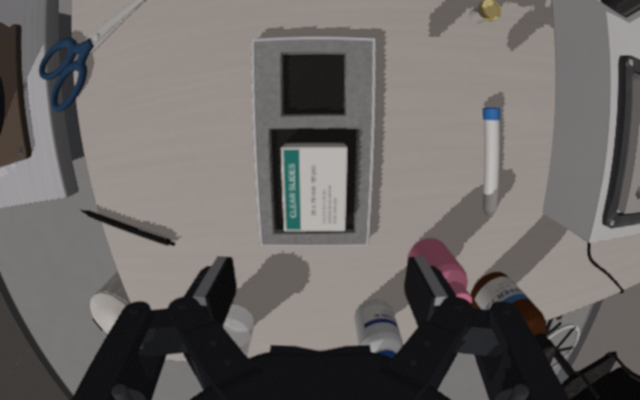

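The box sits flat in its pocket. Now the dropper estimate.

Run:
```python
from h import *
print((cast("top",[(196,192)],.068)*1000).round(0),(cast("top",[(202,193.5)],.02)*1000).round(0), "edge",(cast("top",[(192,200)],0)*1000).round(0))
print("orange",(cast("top",[(220,172)],.06)*1000).round(0),(cast("top",[(224,174.5)],.02)*1000).round(0))
print("timer",(cast("top",[(209,246)],.018)*1000).round(0),state(get_state()))
# side view check
for p,z in(((272,281),.068),((271,298),.02)):print((cast("side",[p],z)*1000).round(0))
```

```text
[[511. 358.  68.]] [[512. 356.  20.]] edge [[495. 391.   0.]]
orange [[568. 295.  60.]] [[567. 294.  20.]]
timer [[362. 333.  18.]] {'t': 7.22, 'p': array([ 473. , -172.1,  149.4]), 'jawyaw': np.float64(-4.8), 'q': array([-0.55, -0.01,  2.07,  0.  ,  1.08, -0.47]), 'f': array([ 0.5, -0.3, -0.1]), 'op': 1.001, 'tilt': array([ 0.008, -0.005, -1.   ])}
[[504. 368.  68.]]
[[510. 368.  20.]]
```

```bash
python3 -m jog '{"travel":[[3,30,5],[3,39,5],[3,39,5],[3,39,5],[3,39,5]],"dr":[[0,0,0],[0,0,0],[0,0,0],[0,0,0],[0,0,0]],"jaw":[0,0,0,0,0]}' 30 >/dev/null
python3 -m jog '{"travel":[[3,39,0],[3,39,0],[3,39,0],[3,39,0],[3,39,0]],"dr":[[0,0,0],[0,0,0],[0,0,0],[0,0,0],[0,0,0]],"jaw":[0,0,0,0,0]}' >/dev/null
python3 -m jog '{"travel":[[3,39,0],[3,39,0],[2,12,0],[0,0,0],[0,0,0]],"dr":[[0,0,0],[0,0,0],[0,0,0],[0,0,0],[0,0,0]],"jaw":[0,0,0,0,0]}'
python3 - <<'E'
from h import *
s=get_state();im=read_camera("wrist");np.save("s5.npy",s,allow_pickle=True);cv2.imwrite("pics/w5.png",im[:,:,::-1]);print(state(s))
print(projw([[.511,.358,.072],[.511,.358,.03]],s).round(0))
E
```

```text
time: 8.47
eef_pos: [0.5076, 0.3001, 0.1682]
tcp_rot: [0.736, 0.677, -0.002, -0.0]
contact_force: [-0.3, -0.2, 0.3]
opening: 1.001
{'t': 8.47, 'p': array([507.6, 300.1, 168.2]), 'jawyaw': np.float64(-4.7), 'q': array([ 0.36,  0.16,  1.84, -0.  ,  1.14,  0.44]), 'f': array([-0.3, -0.2,  0.3]), 'op': 1.001, 'tilt': array([-0.003, -0.002, -1.   ])}
[[319. 132.]
 [320. 127.]]
```

View pics/w5.png

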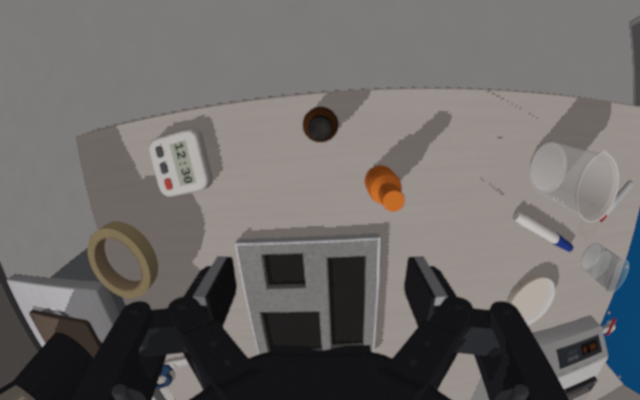

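The brown dropper's cap is at (319,128) and its body at (320,124). The orange look-alike at (385,190) is well clear.

Run:
```python
from h import *
s=np.load("s5.npy",allow_pickle=True).item()
im=cv2.imread("pics/w5.png").astype(int);V=im.max(2)
m=np.zeros(V.shape,bool);m[100:150,295:345]=1
cap=m&(V<50)&(im[:,:,2]-im[:,:,0]<12)
for n,mm,z in(("cap",cap,.072),("all",m&((im[:,:,2]-im[:,:,0]>18)&(V<90)|cap),.035)):
    for a,c,r in blobs(mm,40)[:3]:print(n,a,c,r[1],(castw(c,z,s)*1000).round(1))
print((castw([(319.5,127.5)],.072,s)*1000).round(1),(castw([(320,124)],.03,s)*1000).round(1))
for uv in((321,124),(335.5,124),(305,124)):print((castw([uv],.035,s)*1000).round(1))
```

```text
cap 448 [319.9 127.4] (23.0, 22.0) [[511.7 361.2  72. ]]
all 849 [319.7 124.1] (32.52690887451172, 33.23401641845703) [[511.4 361.   35. ]]
[[511.4 361.1  72. ]] [[511.6 360.7  30. ]]
[[512.5 361.   35. ]]
[[525.3 360.   35. ]]
[[498.4 362.2  35. ]]
```

```bash
python3 -m jog '{"travel":[[2,30,0],[2,31,0],[0,0,-30],[0,0,-30],[0,0,-30]],"dr":[[0,0,0],[0,0,0],[0,0,0],[0,0,0],[0,0,0]],"jaw":[0,0,0,0,0]}' 30 
python3 -m jog '{"travel":[[0,0,-30],[0,0,-20],[0,0,-14],[0,0,0],[0,0,0]],"dr":[[0,0,0],[0,0,0],[0,0,0],[0,0,0],[0,0,0]],"jaw":[0,0,0,0,0]}'
python3 - <<'E'
from h import *
s=get_state();im=read_camera("wrist");cv2.imwrite("pics/w6.png",im[:,:,::-1]);print(state(s))
p=projw([[.5116,.361,.072]],s);print(p)
V=im.max(2).astype(int)
x,y=p[0].round().astype(int);m=np.zeros(V.shape,bool);m[y-40:y+40,x-45:x+45]=1
for a,c,r in blobs(m&(V<45),60)[:3]:print(a,c,(castw(c,.072,s)*1000).round(1))
E
```

```text
time: 8.93
eef_pos: [0.5131, 0.36, 0.0796]
tcp_rot: [0.737, 0.676, 0.001, 0.0]
contact_force: [0.6, 0.1, -1.4]
opening: 1.004
time: 9.35
eef_pos: [0.5126, 0.3602, 0.0158]
tcp_rot: [0.737, 0.676, -0.001, -0.0]
contact_force: [-0.1, -0.2, -0.1]
opening: 0.999
{'t': 9.35, 'p': array([512.6, 360.2,  15.8]), 'jawyaw': np.float64(-4.9), 'q': array([ 0.45,  0.44,  1.82, -0.  ,  0.89,  0.54]), 'f': array([-0.1, -0.2, -0.1]), 'op': 0.999, 'tilt': array([-0.001, -0.001, -1.   ])}
[[318.23480173 334.0402965 ]]
4356 [317.6 340.1] [[511.1 357.8  72. ]]
```

```bash
python3 -m jog '{"travel":[[0,0,0],[0,0,0],[0,0,0],[0,0,0],[0,0,0]],"dr":[[0,0,0],[0,0,0],[0,0,0],[0,0,0],[0,0,0]],"jaw":[255,255,255,255,255]}' 30
python3 -m jog '{"travel":[[0,0,0],[0,0,0],[0,0,0],[0,0,0],[0,0,0]],"dr":[[0,0,0],[0,0,0],[0,0,0],[0,0,0],[0,0,0]],"jaw":[255,255,255,255,255]}'
python3 -m jog '{"travel":[[0,0,10],[0,0,20],[0,0,30],[0,0,30],[0,0,10]],"dr":[[0,0,0],[0,0,0],[0,0,0],[0,0,0],[0,0,0]],"jaw":[255,255,255,255,255]}'
python3 - <<'E'
from h import *
s=get_state();im=read_camera("side");cv2.imwrite("pics/side6.png",cv2.resize(im[120:330,160:460],None,fx=2.6,fy=2.6)[:,:,::-1]);print(state(s))
E
```

```text
time: 9.82
eef_pos: [0.5129, 0.3618, 0.0172]
tcp_rot: [0.736, 0.677, 0.001, 0.0]
contact_force: [-0.6, 0.0, 0.9]
opening: 0.362
time: 10.23
eef_pos: [0.513, 0.3618, 0.0172]
tcp_rot: [0.736, 0.677, 0.001, 0.0]
contact_force: [-1.1, -0.9, 5.7]
opening: 0.364
time: 10.65
eef_pos: [0.5146, 0.3626, 0.1211]
tcp_rot: [0.736, 0.677, 0.004, 0.001]
contact_force: [1.1, -0.1, 0.1]
opening: 0.363
{'t': 10.65, 'p': array([514.6, 362.6, 121.1]), 'jawyaw': np.float64(-4.8), 'q': array([0.45, 0.29, 1.78, 0.  , 1.06, 0.54]), 'f': array([ 1.1, -0.1,  0.1]), 'op': 0.363, 'tilt': array([ 0.007,  0.003, -1.   ])}
```

View pics/side6.png

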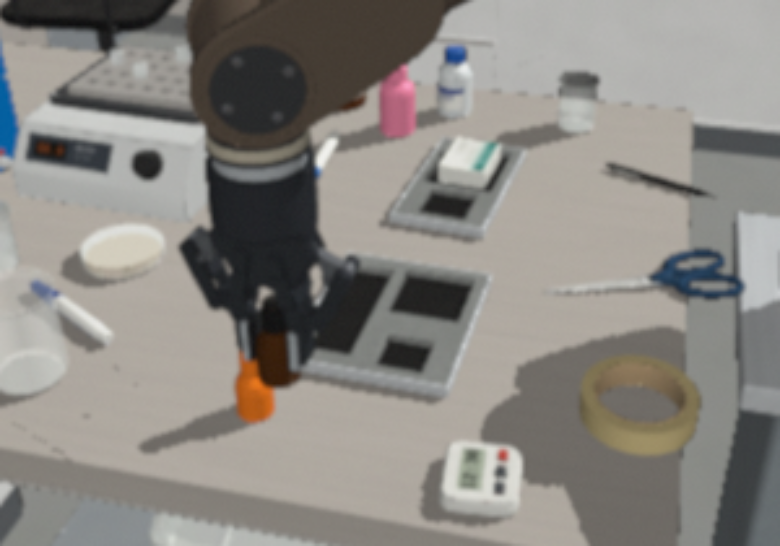

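Dropper is held upright. Moving over the small pocket at (478,-76).

```bash
python3 -m jog '{"travel":[[-3,-20,0],[-3,-30,0],[-3,-38,0],[-3,-38,0],[-3,-38,0]],"dr":[[0,0,0],[0,0,0],[0,0,0],[0,0,0],[0,0,0]],"jaw":[255,255,255,255,255]}' 30 >/dev/null
python3 -m jog '{"travel":[[-3,-38,0],[-3,-38,0],[-3,-38,0],[-3,-38,0],[-3,-38,0]],"dr":[[0,0,0],[0,0,0],[0,0,0],[0,0,0],[0,0,0]],"jaw":[255,255,255,255,255]}' >/dev/null
python3 -m jog '{"travel":[[-3,-38,0],[-2,-30,0],[0,-16,0],[0,0,0],[0,0,0]],"dr":[[0,0,0],[0,0,0],[0,0,0],[0,0,0],[0,0,0]],"jaw":[255,255,255,255,255]}'
python3 -m jog '{"travel":[[0,0,0],[0,0,0],[0,0,0]],"dr":[[0,0,0],[0,0,0],[0,0,0]],"jaw":[255,255,255]}'
```

```text
time: 11.95
eef_pos: [0.4764, -0.0768, 0.1146]
tcp_rot: [0.737, 0.676, -0.0, -0.001]
contact_force: [-0.1, -0.3, -0.6]
opening: 0.36
time: 12.2
eef_pos: [0.4772, -0.0754, 0.1157]
tcp_rot: [0.735, 0.678, -0.0, -0.0]
contact_force: [-0.3, -0.1, -0.8]
opening: 0.364
```

```bash
python3 -m jog '{"travel":[[0,0,-30],[0,0,-30],[0,0,-20],[0,0,-8],[0,0,0]],"dr":[[0,0,0],[0,0,0],[0,0,0],[0,0,0],[0,0,0]],"jaw":[255,255,255,255,255]}' 30 
python3 -m jog '{"travel":[[0,0,-3],[0,0,0],[0,0,0]],"dr":[[0,0,0],[0,0,0],[0,0,0]],"jaw":[255,255,255]}'
python3 -m jog '{"travel":[[0,0,-2],[0,0,0],[0,0,0]],"dr":[[0,0,0],[0,0,0],[0,0,0]],"jaw":[255,255,255]}'
python3 -m jog '{"travel":[[0,0,-1.5],[0,0,0],[0,0,0]],"dr":[[0,0,0],[0,0,0],[0,0,0]],"jaw":[255,255,255]}'
```

```text
time: 12.62
eef_pos: [0.4757, -0.0752, 0.026]
tcp_rot: [0.736, 0.677, -0.001, -0.002]
contact_force: [-0.0, 1.3, -0.0]
opening: 0.363
time: 12.87
eef_pos: [0.4787, -0.0769, 0.0266]
tcp_rot: [0.736, 0.677, 0.001, 0.001]
contact_force: [-0.5, -0.4, -1.7]
opening: 0.365
time: 13.12
eef_pos: [0.4777, -0.0768, 0.0236]
tcp_rot: [0.736, 0.677, 0.0, 0.0]
contact_force: [0.1, 0.3, -1.1]
opening: 0.363
time: 13.37
eef_pos: [0.4773, -0.0766, 0.0215]
tcp_rot: [0.736, 0.677, -0.0, -0.0]
contact_force: [-0.5, 0.4, 0.4]
opening: 0.36
```

```bash
python3 -m jog '{"travel":[[0,0,-1.5],[0,0,0],[0,0,0]],"dr":[[0,0,0],[0,0,0],[0,0,0]],"jaw":[255,255,255]}'
python3 -m jog '{"travel":[[0,0,0],[0,0,0],[0,0,0],[0,0,0],[0,0,0]],"dr":[[0,0,0],[0,0,0],[0,0,0],[0,0,0],[0,0,0]],"jaw":[150,130,100,50,0]}'
python3 -m jog '{"travel":[[0,0,10],[0,0,30],[0,0,35],[0,0,35],[0,0,10]],"dr":[[0,0,0],[0,0,0],[0,0,0],[0,0,0],[0,0,0]],"jaw":[0,0,0,0,0]}'
python3 -m jog '{"travel":[[20,-20,5],[30,-30,5],[30,-30,0],[0,0,0],[0,0,0]],"dr":[[0,0,0],[0,0,0],[0,0,0],[0,0,0],[0,0,0]],"jaw":[0,0,0,0,0]}'
python3 - <<'E'
from h import *
s=get_state();im=read_camera("wrist");np.save("s7.npy",s,allow_pickle=True);cv2.imwrite("pics/w7.png",im[:,:,::-1]);print(state(s))
E
```

```text
time: 13.62
eef_pos: [0.4776, -0.0767, 0.0212]
tcp_rot: [0.736, 0.677, -0.0, -0.0]
contact_force: [-2.9, 0.8, 6.9]
opening: 0.361
time: 14.03
eef_pos: [0.4773, -0.0766, 0.0199]
tcp_rot: [0.736, 0.677, -0.0, -0.0]
contact_force: [0.1, -0.3, 0.8]
opening: 0.869
time: 14.45
eef_pos: [0.4807, -0.0777, 0.1468]
tcp_rot: [0.736, 0.677, 0.002, 0.005]
contact_force: [1.8, -1.0, 0.7]
opening: 1.0
time: 14.87
eef_pos: [0.5568, -0.1566, 0.1494]
tcp_rot: [0.737, 0.676, -0.0, -0.001]
contact_force: [-0.0, 1.2, 0.7]
opening: 0.998
{'t': 14.87, 'p': array([ 556.8, -156.6,  149.4]), 'jawyaw': np.float64(-4.9), 'q': array([-0.45,  0.16,  1.89,  0.  ,  1.1 , -0.36]), 'f': array([-0. ,  1.2,  0.7]), 'op': 0.998, 'tilt': array([-0.001,  0.001, -1.   ])}
```

View pics/w7.png

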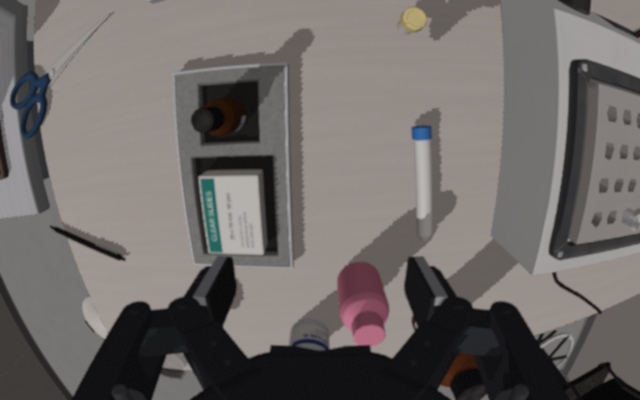

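The dropper stands in its pocket. The tube's cap end is at (421,126) and its tail at (426,241). Next: tube pose and hotplate clearance.

Run:
```python
from h import *
s=np.load("s7.npy",allow_pickle=True).item()
im=cv2.imread("pics/w7.png");h=cv2.cvtColor(im,cv2.COLOR_BGR2HSV);H,S,V=[h[:,:,i].astype(int) for i in range(3)]
m=np.zeros(V.shape,bool);m[118:246,400:440]=1
for z in(.0095,):
    W=castw([(421,125),(426,241.5)],z,s)*1000;d=W[0]-W[1];print(W.round(1),W.mean(0).round(1),np.linalg.norm(d).round(1),"axis yaw off y",np.degrees(np.arctan2(-d[0],d[1])).round(1))
for y in(150,180,205):
    x=np.arange(408,445);print(y,list(zip(x,V[y,408:445]))[::1] if y==180 else [k for k in x if V[y,k]>175][::20])
    xs=[k for k in x if V[y,k]>165 and S[y,k]<25];print(xs[0],xs[-1],(castw([((xs[0]+xs[-1])/2,y)],.012,s)*1000).round(1))
b=m&(H>100)&(H<125)&(S>120)
for a,c,r in blobs(b,30)[:1]:print("cap",c,(castw(c,.012,s)*1000).round(1))
print("hotplate",(castw([(496,225),(503,130),(537,272)],.0,s)*1000).round(0))
```

```text
[[ 655.8 -102.4    9.5]
 [ 662.5 -223.5    9.5]] [ 659.1 -162.9    9.5] 121.4 axis yaw off y 3.2
150 [np.int64(418)]
417 426 [[ 654.9 -125.9   12. ]]
180 [(np.int64(408), np.int64(148)), (np.int64(409), np.int64(149)), (np.int64(410), np.int64(149)), (np.int64(411), np.int64(149)), (np.int64(412), np.int64(149)), (np.int64(413), np.int64(148)), (np.int64(414), np.int64(145)), (np.int64(415), np.int64(144)), (np.int64(416), np.int64(149)), (np.int64(417), np.int64(161)), (np.int64(418), np.int64(170)), (np.int64(419), np.int64(177)), (np.int64(420), np.int64(182)), (np.int64(421), np.int64(185)), (np.int64(422), np.int64(186)), (np.int64(423), np.int64(185)), (np.int64(424), np.int64(182)), (np.int64(425), np.int64(177)), (np.int64(426), np.int64(172)), (np.int64(427), np.int64(167)), (np.int64(428), np.int64(158)), (np.int64(429), np.int64(147)), (np.int64(430), np.int64(134)), (np.int64(431), np.int64(117)), (np.int64(432), np.int64(104)), (np.int64(433), np.int64(101)), (np.int64(434), np.int64(101)), (np.int64(435), np.int64(100)), (np.int64(436), np.int64(101)), (np.int64(437), np.int64(100)), (np.int64(438), np.int64(100)), (np.int64(439), np.int64(101)), (np.int64(440), np.int64(110)), (np.int64(441), np.int64(128)), (np.int64(442), np.int64(142)), (np.int64(443), np.int64(148)), (np.int64(444), np.int64(149))]
418 427 [[ 655.8 -155.4   12. ]]
205 [np.int64(420)]
419 427 [[ 656.7 -181.2   12. ]]
cap [421.5 132.6] [[ 655.2 -109.3   12. ]]
hotplate [[ 754. -219.    0.]
 [ 754. -110.    0.]
 [ 838. -298.    0.]]
```

```bash
python3 -m jog '{"travel":[[20,-2,0],[40,-2,0],[40,-2,0],[0,0,0],[0,0,-30]],"dr":[[0,0,3.7],[0,0,3.7],[0,0,0],[0,0,0],[0,0,0]],"jaw":[135,135,135,135,135]}' 25
python3 -m jog '{"travel":[[0,0,-30],[0,0,-30],[0,0,-15],[0,0,0],[0,0,0]],"dr":[[0,0,0],[0,0,0],[0,0,0],[0,0,0],[0,0,0]],"jaw":[135,135,135,135,135]}'
python3 - <<'E'
from h import *
s=get_state();im=read_camera("wrist");np.save("s8.npy",s,allow_pickle=True);cv2.imwrite("pics/w8.png",im[:,:,::-1]);print(state(s))
E
```

```text
time: 15.33
eef_pos: [0.6609, -0.1616, 0.1261]
tcp_rot: [0.69, 0.724, 0.002, 0.005]
contact_force: [0.7, 0.3, 1.4]
opening: 0.47
time: 15.75
eef_pos: [0.6553, -0.1606, 0.0448]
tcp_rot: [0.691, 0.723, -0.0, -0.001]
contact_force: [0.5, -0.1, 1.0]
opening: 0.473
{'t': 15.75, 'p': array([ 655.3, -160.6,   44.8]), 'jawyaw': np.float64(2.6), 'q': array([-0.39,  0.48,  1.68,  0.  ,  0.98, -0.44]), 'f': array([ 0.5, -0.1,  1. ]), 'op': 0.473, 'tilt': array([-0.002,  0.001, -1.   ])}
```

View pics/w8.png

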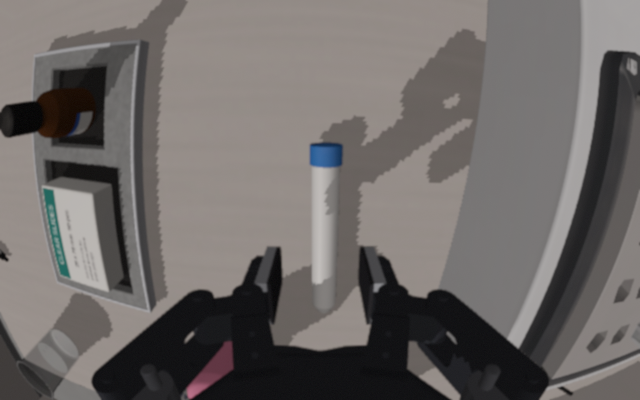

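The tube lies between the fingers: cap at (326,150), tail at (324,310).

Run:
```python
from h import *
s=np.load("s8.npy",allow_pickle=True).item()
W=castw([(326,146),(324.5,309)],.0095,s)*1000;d=W[0]-W[1];print(W.round(1),W.mean(0).round(1),np.linalg.norm(d).round(1),np.degrees(np.arctan2(-d[0],d[1])).round(1))
print((castw([(325,200),(324.5,260)],.015,s)*1000).round(1), state(get_state())['p'])
```

```text
[[ 655.8 -104.7    9.5]
 [ 660.9 -220.     9.5]] [ 658.4 -162.3    9.5] 115.4 2.5
[[ 656.7 -135.7   15. ]
 [ 658.5 -175.8   15. ]] [ 656.7 -161.2   46.7]
```

```bash
python3 -m jog '{"travel":[[1.5,-1.5,-20],[0,0,-12],[0,0,-4],[0,0,0],[0,0,0]],"dr":[[0,0,0],[0,0,0],[0,0,0],[0,0,0],[0,0,0]],"jaw":[135,135,135,135,135]}' 25
python3 -m jog '{"travel":[[0,0,0],[0,0,0],[0,0,0],[0,0,0],[0,0,0]],"dr":[[0,0,0],[0,0,0],[0,0,0],[0,0,0],[0,0,0]],"jaw":[255,255,255,255,255]}'
python3 -m jog '{"travel":[[0,0,10],[0,0,30],[0,0,30],[0,0,0],[0,0,0]],"dr":[[0,0,0],[0,0,0],[0,0,0],[0,0,0],[0,0,0]],"jaw":[255,255,255,255,255]}'
```

```text
time: 16.22
eef_pos: [0.6579, -0.1629, 0.0097]
tcp_rot: [0.691, 0.723, 0.0, 0.0]
contact_force: [0.6, -0.0, 0.5]
opening: 0.472
time: 16.63
eef_pos: [0.6585, -0.1632, 0.0103]
tcp_rot: [0.691, 0.723, 0.0, 0.001]
contact_force: [-0.0, 0.4, 4.3]
opening: 0.178
time: 17.05
eef_pos: [0.6593, -0.1635, 0.0822]
tcp_rot: [0.691, 0.723, 0.001, 0.002]
contact_force: [0.8, 0.2, -1.3]
opening: 0.181
```

Tube held (opening 15 mm). Moving to the long pocket at about (527,145).

```bash
python3 -m jog '{"travel":[[-7,17,0],[-15,34,0],[-15,34,0],[-15,34,0],[-15,34,0]],"dr":[[0,0,-1],[0,0,-1],[0,0,-1],[0,0,-1.3],[0,0,0]],"jaw":[255,255,255,255,255]}' 25 >/dev/null
python3 -m jog '{"travel":[[-15,34,0],[-15,34,0],[-15,34,0],[-15,34,0],[-5,19,0]],"dr":[[0,0,0],[0,0,0],[0,0,0],[0,0,0],[0,0,0]],"jaw":[255,255,255,255,255]}'>/dev/null
python3 -m jog '{"travel":[[0,0,0],[0,0,0],[0,0,0],[0,0,0]],"dr":[[0,0,0],[0,0,0],[0,0,0],[0,0,0]],"jaw":[255,255,255,255]}'
python3 - <<'E'
from h import *
s=get_state();im=read_camera("wrist");np.save("s9.npy",s,allow_pickle=True);cv2.imwrite("pics/w9.png",im[:,:,::-1]);print(state(s))
E
```

```text
time: 18.22
eef_pos: [0.5259, 0.1441, 0.0785]
tcp_rot: [0.718, 0.696, -0.0, -0.0]
contact_force: [-0.7, -0.8, 0.3]
opening: 0.183
{'t': 18.22, 'p': array([525.9, 144.1,  78.5]), 'jawyaw': np.float64(-1.8), 'q': array([ 0.08,  0.18,  2.  , -0.  ,  0.95,  0.11]), 'f': array([-0.7, -0.8,  0.3]), 'op': 0.183, 'tilt': array([-0.001, -0.   , -1.   ])}
```

View pics/w9.png

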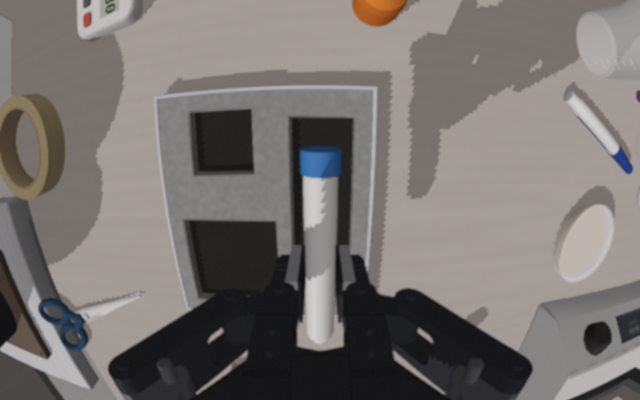

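Run:
```python
from h import *
s=np.load("s9.npy",allow_pickle=True).item()
f=lambda L,z:(castw(L,z,s)[:,:2]*1000).round(1)
A=f([(291,118),(353,119)],.012);print("long far edge",A,A.mean(0))
B=f([(193,112),(252,110),(254,173),(199,174)],.012);print("vial pocket",B.mean(0),cv2.minAreaRect(B.astype(np.float32)))
print("big",f([(187,221),(277,222)],.012))
C=f([(156,98),(376,88)],.012);print("outer far corners",C)
print("tube far end",f([(320,148)],.083))
u=np.radians(-1.8);R=np.array([[np.cos(u),-np.sin(u)],[np.sin(u),np.cos(u)]])
print("centre est: from far edge",A.mean(0)-R@[43,71],"vial",B.mean(0)-R@[-28,55],"outer",C.mean(0)-R@[0,90])
for o in([43,0],[-28,-41],[-28,55]):print(o,R@o)
```

```text
long far edge [[508.1 215.2]
 [549.7 213.2]] [528.9 214.2]
vial pocket [459.425 201.1  ] ((459.0415344238281, 201.19317626953125), (45.2745475769043, 43.565765380859375), 87.66266632080078)
big [[421.6 142.6]
 [493.6 140.6]]
outer far corners [[408.5 238.7]
 [565.6 234.3]]
tube far end [[527.3 204.7]]
centre est: from far edge [483.69105401 144.58569685] vial [485.68359194 145.24763793] outer [484.22303168 146.54440957]
[43, 0] [42.9787821  -1.35066264]
[-28, -41] [-29.27402481 -40.10026772]
[-28, 55] [-26.25859194  55.85236207]
```

Tray centre about (484.5,145.5); a +1.5,-1 mm shift centres the tube. Lowering.

```bash
python3 -m jog '{"travel":[[1.5,-1,-20],[0,0,-25],[0,0,-13],[0,0,0],[0,0,0]],"dr":[[0,0,0],[0,0,0],[0,0,0],[0,0,0],[0,0,0]],"jaw":[255,255,255,255,255]}' 25
python3 -m jog '{"travel":[[0,0,-3],[0,0,0],[0,0,0]],"dr":[[0,0,0],[0,0,0],[0,0,0]],"jaw":[255,255,255]}'
python3 -m jog '{"travel":[[0,0,-2],[0,0,0],[0,0,0]],"dr":[[0,0,0],[0,0,0],[0,0,0]],"jaw":[255,255,255]}'
python3 -m jog '{"travel":[[0,0,-1.5],[0,0,0],[0,0,0]],"dr":[[0,0,0],[0,0,0],[0,0,0]],"jaw":[255,255,255]}'
```

```text
time: 18.68
eef_pos: [0.5266, 0.1435, 0.0202]
tcp_rot: [0.718, 0.696, -0.001, -0.001]
contact_force: [0.5, 0.2, 0.0]
opening: 0.184
time: 18.93
eef_pos: [0.528, 0.1442, 0.0191]
tcp_rot: [0.717, 0.697, 0.001, 0.001]
contact_force: [0.9, 0.4, -0.0]
opening: 0.176
time: 19.18
eef_pos: [0.5273, 0.1443, 0.0162]
tcp_rot: [0.717, 0.697, 0.0, 0.0]
contact_force: [0.1, -0.1, -0.7]
opening: 0.176
time: 19.43
eef_pos: [0.527, 0.1442, 0.0144]
tcp_rot: [0.717, 0.697, -0.0, -0.0]
contact_force: [-0.1, 0.5, -1.7]
opening: 0.177
```

```bash
python3 -m jog '{"travel":[[0,0,-1.5],[0,0,0],[0,0,0]],"dr":[[0,0,0],[0,0,0],[0,0,0]],"jaw":[255,255,255]}'
python3 -m jog '{"travel":[[0,0,0.5],[0,0,0],[0,0,0],[0,0,0],[0,0,0]],"dr":[[0,0,0],[0,0,0],[0,0,0],[0,0,0],[0,0,0]],"jaw":[200,170,135,135,135]}'
python3 -m jog '{"travel":[[0,0,10],[0,0,30],[0,0,35],[0,0,35],[0,0,15]],"dr":[[0,0,0],[0,0,0],[0,0,0],[0,0,0],[0,0,0]],"jaw":[135,100,50,0,0]}'
python3 - <<'E'
from h import *
print((cast("top",[(454.4,183.9)],.095)*1000).round(0),(cast("top",[(449,187)],.03)*1000).round(0),(cast("side",[(335,141)],.095)*1000).round(0),(cast("side",[(334,160)],.02)*1000).round(0))
print("pink",(cast("top",[(425,161)],.095)*1000).round(0),(cast("top",[(420,166)],.03)*1000).round(0),state(get_state()))
E
```

```text
time: 19.68
eef_pos: [0.5273, 0.1443, 0.0142]
tcp_rot: [0.717, 0.697, -0.0, -0.0]
contact_force: [-3.8, -1.3, 7.9]
opening: 0.183
time: 20.1
eef_pos: [0.527, 0.1442, 0.0133]
tcp_rot: [0.718, 0.697, -0.0, -0.0]
contact_force: [0.8, 0.1, 0.3]
opening: 0.473
time: 20.52
eef_pos: [0.5299, 0.1445, 0.1446]
tcp_rot: [0.717, 0.697, 0.003, 0.003]
contact_force: [-0.6, 0.0, 1.2]
opening: 0.99
[[ 526. -341.   95.]] [[ 526. -345.   30.]] [[ 520. -317.   95.]] [[ 524. -322.   20.]]
pink [[ 588. -265.   95.]] [[ 586. -265.   30.]] {'t': 20.52, 'p': array([529.9, 144.5, 144.6]), 'jawyaw': np.float64(-1.7), 'q': array([0.08, 0.1 , 1.97, 0.  , 1.07, 0.11]), 'f': array([-0.6,  0. ,  1.2]), 'op': 0.99, 'tilt': array([ 0.008,  0.001, -1.   ])}
```

```bash
python3 -m jog '{"travel":[[0,-25,10],[0,-38,10],[0,-40,10],[0,-40,0],[0,-40,0]],"dr":[[0,0,0],[0,0,0],[0,0,0],[0,0,0],[0,0,0]],"jaw":[0,0,0,0,0]}' 40 >/dev/null
python3 -m jog '{"travel":[[0,-40,0],[0,-40,0],[0,-40,0],[0,-40,0],[0,-40,0]],"dr":[[0,0,0],[0,0,0],[0,0,0],[0,0,0],[0,0,0]],"jaw":[0,0,0,0,0]}' >/dev/null
python3 -m jog '{"travel":[[0,-40,0],[0,-40,0],[0,-40,0],[0,-22,0],[0,0,0]],"dr":[[0,0,0],[0,0,0],[0,0,0],[0,0,0],[0,0,0]],"jaw":[0,0,0,0,0]}'
python3 -m jog '{"travel":[[0,0,0],[0,0,0]],"dr":[[0,0,0],[0,0,0]],"jaw":[0,0]}'
python3 - <<'E'
from h import *
s=get_state();im=read_camera("wrist");np.save("s10.npy",s,allow_pickle=True);cv2.imwrite("pics/w10.png",im[:,:,::-1]);print(state(s))
E
```

```text
time: 21.77
eef_pos: [0.5264, -0.3858, 0.1693]
tcp_rot: [0.719, 0.695, -0.001, 0.001]
contact_force: [-0.4, 0.5, 0.1]
opening: 1.0
time: 21.93
eef_pos: [0.5271, -0.38, 0.1686]
tcp_rot: [0.717, 0.697, 0.0, -0.0]
contact_force: [-0.7, 0.1, 0.5]
opening: 1.003
{'t': 21.93, 'p': array([ 527.1, -380. ,  168.6]), 'jawyaw': np.float64(-1.7), 'q': array([-0.78,  0.29,  1.69,  0.  ,  1.16, -0.75]), 'f': array([-0.7,  0.1,  0.5]), 'op': 1.003, 'tilt': array([-0.   ,  0.001, -1.   ])}
```

View pics/w10.png

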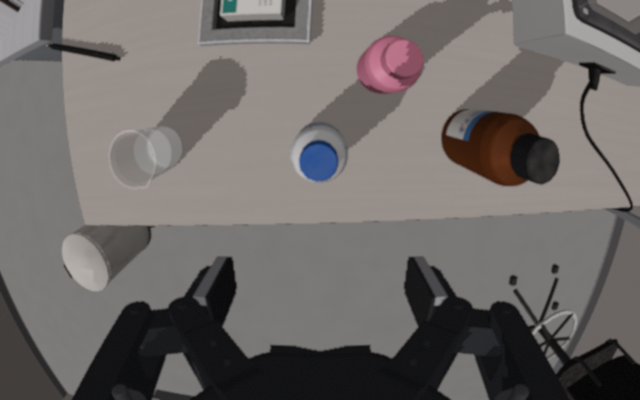

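The blue-capped white bottle is at (319,161), between the beaker (150,155) and the pink look-alike (395,60).

Run:
```python
from h import *
s=np.load("s10.npy",allow_pickle=True).item()
im=cv2.imread("pics/w10.png");h=cv2.cvtColor(im,cv2.COLOR_BGR2HSV);H,S,V=[h[:,:,i].astype(int) for i in range(3)]
m=np.zeros(V.shape,bool);m[120:190,285:355]=1
for a,c,r in blobs(m&(H>100)&(H<125)&(S>120),50)[:1]:print(a,c,r[1],(castw(c,.095,s)*1000).round(1))
print("body at z40",(castw([(293,155),(347,155),(320,123)],.058,s)*1000).round(1))
print("pink",(castw([(404,57)],.095,s)*1000).round(1),"beaker",(castw([(160,148)],.07,s)*1000).round(1),(castw([(134,158)],0,s)*1000).round(1))
```

```text
1151 [318.3 160.6] (39.0, 36.0) [[ 526.6 -340.2   95. ]]
body at z40 [[ 505.3 -341.8   58. ]
 [ 550.  -343.2   58. ]
 [ 528.4 -316.    58. ]]
pink [[ 588.6 -266.4   95. ]] beaker [[ 390.5 -326.8   70. ]] [[ 312.1 -343.4    0. ]]
```

```bash
python3 -m jog '{"travel":[[0,19,0],[0,20,0],[0,0,0],[0,0,-30],[0,0,-30]],"dr":[[0,0,0],[0,0,0],[0,0,0],[0,0,0],[0,0,0]],"jaw":[0,0,0,0,0]}' 40
python3 -m jog '{"travel":[[0,0,-30],[0,0,-30],[0,0,-20],[0,0,0],[0,0,0]],"dr":[[0,0,0],[0,0,0],[0,0,0],[0,0,0],[0,0,0]],"jaw":[0,0,0,0,0]}'
python3 -m jog '{"travel":[[0,0,0],[0,0,0],[0,0,0],[0,0,0],[0,0,0]],"dr":[[0,0,0],[0,0,0],[0,0,0],[0,0,0],[0,0,0]],"jaw":[255,255,255,255,255]}'
python3 -m jog '{"travel":[[0,0,0],[0,0,0],[0,0,0]],"dr":[[0,0,0],[0,0,0],[0,0,0]],"jaw":[255,255,255]}'
```

```text
time: 22.4
eef_pos: [0.5293, -0.3419, 0.1114]
tcp_rot: [0.717, 0.698, 0.0, 0.004]
contact_force: [0.3, -0.8, -0.6]
opening: 1.001
time: 22.82
eef_pos: [0.527, -0.3408, 0.0279]
tcp_rot: [0.717, 0.697, -0.0, -0.001]
contact_force: [0.7, 0.4, 0.0]
opening: 0.999
time: 23.23
eef_pos: [0.5282, -0.3427, 0.0306]
tcp_rot: [0.717, 0.697, 0.0, 0.002]
contact_force: [-0.6, 0.9, 6.3]
opening: 0.541
time: 23.48
eef_pos: [0.5282, -0.3427, 0.0306]
tcp_rot: [0.717, 0.697, 0.0, 0.002]
contact_force: [0.2, 0.5, 6.6]
opening: 0.542
```

Bottle gripped. Lifting high enough to pass over the dropper, then on to (455,105).

```bash
python3 -m jog '{"travel":[[0,0,10],[0,0,30],[0,0,35],[0,0,35],[0,0,10]],"dr":[[0,0,0],[0,0,0],[0,0,0],[0,0,0],[0,0,0]],"jaw":[255,255,255,255,255]}' 40
python3 -m jog '{"travel":[[-3,20,0],[-6,34,0],[-6,36,0],[-6,36,0],[-6,36,0]],"dr":[[0,0,0],[0,0,0],[0,0,0],[0,0,0],[0,0,0]],"jaw":[255,255,255,255,255]}' >/dev/null
python3 -m jog '{"travel":[[-6,36,0],[-6,36,0],[-6,36,0],[-6,36,0],[-6,36,0]],"dr":[[0,0,0],[0,0,0],[0,0,0],[0,0,0],[0,0,0]],"jaw":[255,255,255,255,255]}' >/dev/null
python3 -m jog '{"travel":[[-6,36,0],[-6,36,0],[-4,24,0],[0,10,0],[0,0,0]],"dr":[[0,0,0],[0,0,0],[0,0,0],[0,0,0],[0,0,0]],"jaw":[255,255,255,255,255]}' >/dev/null
python3 -m jog '{"travel":[[0,0,0],[0,0,0],[0,0,0]],"dr":[[0,0,0],[0,0,0],[0,0,0]],"jaw":[255,255,255]}'
```

```text
time: 23.9
eef_pos: [0.5294, -0.3438, 0.1554]
tcp_rot: [0.717, 0.697, 0.0, 0.005]
contact_force: [0.9, -0.7, 1.1]
opening: 0.542
time: 25.4
eef_pos: [0.4545, 0.1049, 0.1484]
tcp_rot: [0.718, 0.696, -0.0, 0.0]
contact_force: [0.6, -0.1, -0.5]
opening: 0.538
```

```bash
python3 -m jog '{"travel":[[1,0.5,-30],[0,0,-35],[0,0,-30],[0,0,-11],[0,0,0]],"dr":[[0,0,0],[0,0,0],[0,0,0],[0,0,0],[0,0,0]],"jaw":[255,255,255,255,255]}' 40
python3 -m jog '{"travel":[[0,0,-3],[0,0,0],[0,0,0]],"dr":[[0,0,0],[0,0,0],[0,0,0]],"jaw":[255,255,255]}'
python3 -m jog '{"travel":[[0,0,-2],[0,0,0],[0,0,0]],"dr":[[0,0,0],[0,0,0],[0,0,0]],"jaw":[255,255,255]}'
python3 -m jog '{"travel":[[0,0,-2],[0,0,0],[0,0,0]],"dr":[[0,0,0],[0,0,0],[0,0,0]],"jaw":[255,255,255]}'
```

```text
time: 25.82
eef_pos: [0.4526, 0.1057, 0.0394]
tcp_rot: [0.718, 0.696, -0.003, -0.003]
contact_force: [-0.1, -0.2, -1.0]
opening: 0.535
time: 26.07
eef_pos: [0.457, 0.1065, 0.0414]
tcp_rot: [0.718, 0.696, 0.001, 0.001]
contact_force: [-0.9, -0.3, -1.8]
opening: 0.54
time: 26.32
eef_pos: [0.4556, 0.1068, 0.0382]
tcp_rot: [0.717, 0.697, 0.0, 0.0]
contact_force: [-1.2, 0.4, -0.8]
opening: 0.54
time: 26.57
eef_pos: [0.455, 0.1067, 0.0354]
tcp_rot: [0.717, 0.697, -0.0, -0.0]
contact_force: [-0.3, 0.0, -1.4]
opening: 0.54
```

```bash
python3 -m jog '{"travel":[[0,0,-2],[0,0,0],[0,0,0]],"dr":[[0,0,0],[0,0,0],[0,0,0]],"jaw":[255,255,255]}'
python3 -m jog '{"travel":[[0,0,0],[0,0,0],[0,0,0],[0,0,0],[0,0,0]],"dr":[[0,0,0],[0,0,0],[0,0,0],[0,0,0],[0,0,0]],"jaw":[110,100,70,30,0]}'
python3 -m jog '{"travel":[[0,0,10],[0,0,30],[0,0,35],[0,0,35],[0,0,25]],"dr":[[0,0,0],[0,0,0],[0,0,0],[0,0,0],[0,0,0]],"jaw":[0,0,0,0,0]}'
python3 -m jog '{"travel":[[20,-15,0],[38,-15,0],[38,-15,0],[38,-15,0],[38,-15,0]],"dr":[[0,0,0],[0,0,0],[0,0,0],[0,0,0],[0,0,0]],"jaw":[0,0,0,0,0]}'
python3 -m jog '{"travel":[[20,-35,0],[0,-30,0],[0,0,0],[0,0,0]],"dr":[[0,0,0],[0,0,0],[0,0,0],[0,0,0]],"jaw":[0,0,0,0]}'
python3 - <<'E'
from h import *
s=get_state();im=read_camera("wrist");np.save("s11.npy",s,allow_pickle=True);cv2.imwrite("pics/w11.png",im[:,:,::-1]);print(state(s))
E
```

```text
time: 26.82
eef_pos: [0.4555, 0.1068, 0.0345]
tcp_rot: [0.717, 0.697, -0.0, -0.0]
contact_force: [-2.8, -0.0, 6.4]
opening: 0.543
time: 27.23
eef_pos: [0.4551, 0.1067, 0.0333]
tcp_rot: [0.718, 0.697, -0.0, -0.0]
contact_force: [-0.1, 0.4, 1.2]
opening: 0.977
time: 27.65
eef_pos: [0.4562, 0.1067, 0.1725]
tcp_rot: [0.717, 0.697, 0.002, 0.001]
contact_force: [1.2, -0.5, 0.6]
opening: 1.007
time: 28.07
eef_pos: [0.6288, 0.0309, 0.1694]
tcp_rot: [0.718, 0.697, 0.0, 0.0]
contact_force: [1.2, 0.5, 1.1]
opening: 1.0
time: 28.4
eef_pos: [0.6473, -0.0348, 0.1687]
tcp_rot: [0.719, 0.696, 0.0, -0.0]
contact_force: [0.1, 0.5, -0.5]
opening: 0.996
{'t': 28.4, 'p': array([647.3, -34.8, 168.7]), 'jawyaw': np.float64(-1.9), 'q': array([-0.21,  0.28,  1.7 ,  0.  ,  1.16, -0.18]), 'f': array([ 0.1,  0.5, -0.5]), 'op': 0.996, 'tilt': array([-0.,  0., -1.])}
```

View pics/w11.png

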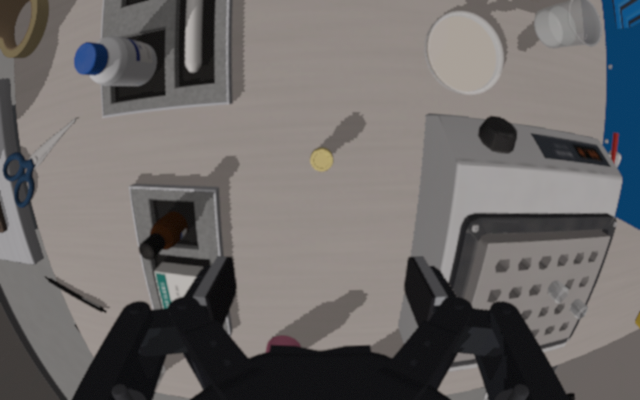

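The bottle stands in its pocket and the tube lies in the long one. The vial cap is at (321,160).

Run:
```python
from h import *
s=np.load("s11.npy",allow_pickle=True).item()
im=cv2.imread("pics/w11.png");h=cv2.cvtColor(im,cv2.COLOR_BGR2HSV);H,S,V=[h[:,:,i].astype(int) for i in range(3)]
m=np.zeros(V.shape,bool);m[140:180,300:345]=1
for a,c,r in blobs(m&(H>15)&(H<35)&(S>70),50)[:1]:print(a,c,r[1],(castw(c,.035,s)*1000).round(1))
```

```text
418 [321.4 158.9] (23.0, 22.0) [[649.   -5.2  35. ]]
```

```bash
python3 -m jog '{"travel":[[2,15,0],[0,15,0],[0,0,-30],[0,0,-35],[0,0,-35]],"dr":[[0,0,0],[0,0,0],[0,0,0],[0,0,0],[0,0,0]],"jaw":[100,100,100,100,100]}' 25
python3 -m jog '{"travel":[[0,0,-10],[0,0,0],[0,0,0]],"dr":[[0,0,0],[0,0,0],[0,0,0]],"jaw":[100,100,100]}'
python3 - <<'E'
from h import *
s=get_state();im=read_camera("wrist");print(state(s))
h=cv2.cvtColor(im,cv2.COLOR_RGB2HSV);H,S,V=[h[:,:,i].astype(int) for i in range(3)]
for a,c,r in blobs((H>15)&(H<35)&(S>80)&(np.arange(400)[:,None]>150),50)[:2]:print(a,c,r[1],(castw(c,.035,s)*1000).round(1))
cv2.imwrite("pics/w12.png",im[:,:,::-1])
E
```

```text
time: 28.87
eef_pos: [0.6499, 0.0001, 0.0693]
tcp_rot: [0.716, 0.698, 0.001, 0.001]
contact_force: [0.5, 0.4, -0.5]
opening: 0.608
time: 29.12
eef_pos: [0.6493, -0.0018, 0.0591]
tcp_rot: [0.717, 0.697, 0.0, -0.0]
contact_force: [-0.5, 0.1, 1.4]
opening: 0.607
{'t': 29.12, 'p': array([649.3,  -1.8,  59.1]), 'jawyaw': np.float64(-1.6), 'q': array([-0.16,  0.41,  1.75,  0.  ,  0.98, -0.13]), 'f': array([-0.5,  0.1,  1.4]), 'op': 0.607, 'tilt': array([ 0.,  0., -1.])}
969 [320.2 244.7] (35.0, 32.0) [[649.   -3.4  35. ]]
```

```bash
python3 -m jog '{"travel":[[0,-2,-25],[0,0,-18],[0,0,-6],[0,0,0],[0,0,0]],"dr":[[0,0,0],[0,0,0],[0,0,0],[0,0,0],[0,0,0]],"jaw":[100,100,100,100,100]}' 25
python3 -m jog '{"travel":[[0,0,0],[0,0,0],[0,0,0],[0,0,0],[0,0,0]],"dr":[[0,0,0],[0,0,0],[0,0,0],[0,0,0],[0,0,0]],"jaw":[255,255,255,255,255]}'
python3 -m jog '{"travel":[[0,0,0],[0,0,0]],"dr":[[0,0,0],[0,0,0]],"jaw":[255,255]}'
python3 -m jog '{"travel":[[0,0,10],[0,0,30],[0,0,30],[0,0,20],[0,0,0]],"dr":[[0,0,0],[0,0,0],[0,0,0],[0,0,0],[0,0,0]],"jaw":[255,255,255,255,255]}'
```

```text
time: 29.58
eef_pos: [0.6505, -0.0053, 0.0115]
tcp_rot: [0.717, 0.697, 0.001, 0.001]
contact_force: [-0.4, -0.3, -0.0]
opening: 0.609
time: 30.0
eef_pos: [0.6504, -0.0055, 0.0113]
tcp_rot: [0.717, 0.697, 0.001, 0.001]
contact_force: [-1.2, -0.3, 5.4]
opening: 0.243
time: 30.17
eef_pos: [0.6504, -0.0055, 0.0113]
tcp_rot: [0.717, 0.697, 0.001, 0.001]
contact_force: [-1.3, -0.3, 5.4]
opening: 0.244
time: 30.58
eef_pos: [0.6526, -0.0058, 0.1059]
tcp_rot: [0.717, 0.697, 0.003, 0.004]
contact_force: [1.6, -1.3, 0.5]
opening: 0.241
```

```bash
python3 -m jog '{"travel":[[-12,13,10],[-24,26,5],[-24,26,5],[-24,26,0],[-24,26,0]],"dr":[[0,0,0],[0,0,0],[0,0,0],[0,0,0],[0,0,0]],"jaw":[255,255,255,255,255]}' 25 >/dev/null
python3 -m jog '{"travel":[[-24,26,0],[-24,26,0],[-24,26,0],[-12,12,0],[0,0,0]],"dr":[[0,0,0],[0,0,0],[0,0,0],[0,0,0],[0,0,0]],"jaw":[255,255,255,255,255]}'
python3 -m jog '{"travel":[[0,0,0],[0,0,0],[0,0,0]],"dr":[[0,0,0],[0,0,0],[0,0,0]],"jaw":[255,255,255]}'
```

```text
time: 31.42
eef_pos: [0.4534, 0.2035, 0.1179]
tcp_rot: [0.716, 0.698, -0.001, -0.001]
contact_force: [0.6, -0.2, -0.1]
opening: 0.239
time: 31.67
eef_pos: [0.458, 0.2009, 0.1194]
tcp_rot: [0.718, 0.696, -0.0, 0.0]
contact_force: [0.5, -0.2, -0.1]
opening: 0.239
```

Run:
```python
from h import *
s=get_state();im=read_camera("wrist");print(state(s));np.save("s13.npy",s,allow_pickle=True)
cv2.imwrite("pics/w13.png",im[:,:,::-1])
```

```text
{'t': 31.67, 'p': array([458. , 200.9, 119.4]), 'jawyaw': np.float64(-1.8), 'q': array([ 0.21,  0.02,  2.09, -0.  ,  1.03,  0.24]), 'f': array([ 0.5, -0.2, -0.1]), 'op': 0.239, 'tilt': array([ 0., -0., -1.])}
```

View pics/w13.png

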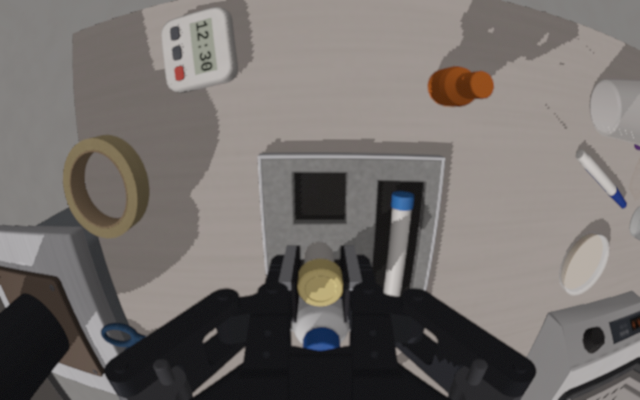

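The vial is held upright, and the pocket at (320,197) lines up. Lowering.

```bash
python3 - <<'E'
from h import *
s=np.load("s13.npy",allow_pickle=True).item();print((castw([(294,172),(346,173),(346,222),(294,222)],.012,s)*1000).mean(0).round(1))
E
python3 -m jog '{"travel":[[0,0,-30],[0,0,-35],[0,0,-25],[0,0,-5],[0,0,0]],"dr":[[0,0,0],[0,0,0],[0,0,0],[0,0,0],[0,0,0]],"jaw":[255,255,255,255,255]}' 25
python3 -m jog '{"travel":[[0,0,0],[0,0,-3],[0,0,0],[0,0,0]],"dr":[[0,0,0],[0,0,0],[0,0,0],[0,0,0]],"jaw":[255,255,255,255]}'
python3 -m jog '{"travel":[[0,0,-2],[0,0,0],[0,0,0]],"dr":[[0,0,0],[0,0,0],[0,0,0]],"jaw":[255,255,255]}'
python3 -m jog '{"travel":[[0,0,-2],[0,0,0],[0,0,0]],"dr":[[0,0,0],[0,0,0],[0,0,0]],"jaw":[255,255,255]}'
```

```text
[457.5 201.8  12. ]
time: 32.13
eef_pos: [0.456, 0.2006, 0.0225]
tcp_rot: [0.718, 0.696, -0.002, -0.001]
contact_force: [0.0, -0.8, 1.1]
opening: 0.241
time: 32.47
eef_pos: [0.4583, 0.2019, 0.0229]
tcp_rot: [0.717, 0.697, 0.001, 0.001]
contact_force: [-0.5, 0.1, 0.5]
opening: 0.246
time: 32.72
eef_pos: [0.4572, 0.2017, 0.0197]
tcp_rot: [0.717, 0.697, 0.0, 0.0]
contact_force: [0.6, -0.2, -0.1]
opening: 0.242
time: 32.97
eef_pos: [0.457, 0.2016, 0.0173]
tcp_rot: [0.717, 0.697, -0.0, -0.0]
contact_force: [-0.0, 0.1, -0.4]
opening: 0.245
```

```bash
python3 -m jog '{"travel":[[0,0,-2],[0,0,0],[0,0,0]],"dr":[[0,0,0],[0,0,0],[0,0,0]],"jaw":[255,255,255]}'
python3 -m jog '{"travel":[[0,0,-1.5],[0,0,0],[0,0,0]],"dr":[[0,0,0],[0,0,0],[0,0,0]],"jaw":[255,255,255]}'
```

```text
time: 33.22
eef_pos: [0.4572, 0.2017, 0.0154]
tcp_rot: [0.718, 0.697, -0.0, -0.0]
contact_force: [0.6, 0.3, -0.0]
opening: 0.243
time: 33.47
eef_pos: [0.4574, 0.2019, 0.0152]
tcp_rot: [0.717, 0.697, -0.0, -0.0]
contact_force: [-3.4, 0.7, 7.4]
opening: 0.24
```

Contact at TCP 15.2, as expected. Releasing, retreating, and a final look from above.

```bash
python3 -m jog '{"travel":[[0,0,0.5],[0,0,0],[0,0,0],[0,0,0],[0,0,0]],"dr":[[0,0,0],[0,0,0],[0,0,0],[0,0,0],[0,0,0]],"jaw":[185,165,140,110,110]}'
python3 -m jog '{"travel":[[0,0,5],[0,0,25],[0,0,35],[0,0,35],[0,0,35]],"dr":[[0,0,0],[0,0,0],[0,0,0],[0,0,0],[0,0,0]],"jaw":[110,110,110,110,110]}'
python3 -m jog '{"travel":[[0,0,30],[30,-15,10],[38,-15,0],[38,-15,0],[38,-15,0]],"dr":[[0,0,0],[0,0,0],[0,0,0],[0,0,0],[0,0,0]],"jaw":[110,110,110,110,110]}'
python3 -m jog '{"travel":[[0,-40,0],[0,-40,0],[0,0,0],[0,0,0]],"dr":[[0,0,0],[0,0,0],[0,0,0],[0,0,0]],"jaw":[110,110,110,110]}'
python3 - <<'E'
from h import *
s=get_state();print(state(s))
a=read_camera("top")[140:265,185:475];b=read_camera("side")[120:330,200:440]
a=cv2.resize(a,(800,345),interpolation=cv2.INTER_CUBIC)
b=cv2.resize(b,(290,254),interpolation=cv2.INTER_CUBIC);w=read_camera("wrist");w=cv2.resize(w,(406,254))
c=np.zeros((600,800,3),np.uint8);c[:345]=a;c[346:600,:290]=b;c[346:600,300:706]=w
cv2.imwrite("pics/final.png",c[:,:,::-1])
E
```

```text
time: 33.88
eef_pos: [0.457, 0.2016, 0.0142]
tcp_rot: [0.717, 0.697, -0.0, -0.0]
contact_force: [0.3, -0.0, 0.8]
opening: 0.571
time: 34.3
eef_pos: [0.4567, 0.2016, 0.1509]
tcp_rot: [0.718, 0.697, -0.0, -0.0]
contact_force: [0.7, 0.2, -0.1]
opening: 0.569
time: 34.72
eef_pos: [0.6027, 0.1411, 0.1907]
tcp_rot: [0.717, 0.697, 0.001, 0.001]
contact_force: [0.4, -0.6, -0.1]
opening: 0.566
time: 35.05
eef_pos: [0.6013, 0.0597, 0.1893]
tcp_rot: [0.719, 0.695, -0.0, -0.0]
contact_force: [0.5, -0.7, 0.3]
opening: 0.571
{'t': 35.05, 'p': array([601.3,  59.7, 189.3]), 'jawyaw': np.float64(-1.9), 'q': array([-0.07,  0.17,  1.79,  0.  ,  1.18, -0.04]), 'f': array([ 0.5, -0.7,  0.3]), 'op': 0.571, 'tilt': array([-0.001,  0.   , -1.   ])}
```

View pics/final.png

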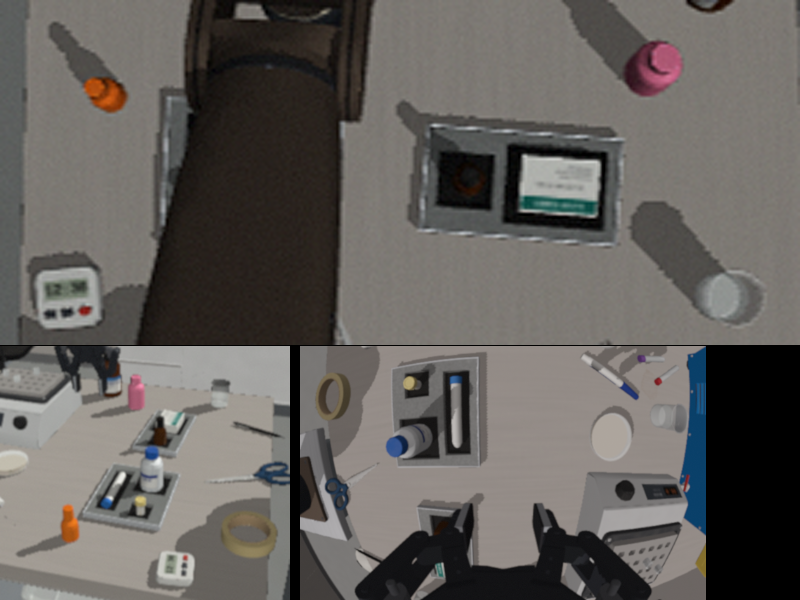

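All five items are in their pockets, the bottles and the vial are upright, and the beaker, timer and look-alikes haven't moved. Handing in.

```bash
python3 -c "
from plant import *
print(sign_off())"
```

```text
the job is handed in; nothing more can be done
None
```

Both kits are made up and handed in after about 35 s of robot time, well under the 131 s limit. I placed the slide box, dropper, tube, white bottle and vial in that order.

- **Seating:** each part met the floor within about 1 mm of its grip height plus 4 mm. Contact forces I read at set-down were at most about 14 N.
- **Final views:** the last top, side and wrist pictures show the box and tube lying in their pockets and the dropper, bottle and vial standing upright. The beaker, timer, and the pink and orange look-alikes had not moved, and the gripper was clear of everything.
- **Checks that disagreed:** the side camera put the dropper about 10 mm and the bottle about 20 mm off the top and wrist estimates. I followed the wrist camera, and the grasps confirmed it. The arm hid most of the three-pocket tray in the last top view, so that tray was checked only from the side and wrist views.

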